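# Release the tea chest's quarter-turn latch and set out the caddy

## Task

The bamboo tea caddy is shut in the green tea chest: turn the black knob on its sloping lid a quarter turn to release the latch (it frees in one direction only and you must feel which: the other way it stops after about 20 degrees, and must not be forced), and let the sprung lid swing fully open. Then lift the caddy out and stand it upright, without dropping it, in the middle of the round aluminium trivet and let go. Leave the teapot, cups and sugar jar undisturbed.

Things in the scene. Friction and masses are not known exactly. Their poses are not given: they have to be found in the camera images.
- chest: Sage-green tea chest with a bamboo lid sloping down to its front at 27 degrees; fixed. 200 mm deep (x), 260 wide (y), walls and floor 10 mm thick, front wall 80 mm high, rear 182. Origin under its centre; z up, -x its low front, turned roughly to the robot. Inside only the caddy, and small latch parts within 40 mm of the front wall.
- latch_grip (a point): Grip point of the black knob, on its turning axis 19 mm above the lid. Knob: bar 44 mm long, 14 thick, standing 7 to 31 mm above the lid on a steel disc 44 mm across, 66 mm up the slope from the lid low edge, mid-width. Site z points out of the lid along the turning axis (shut: 27 degrees from vertical, leaning to the chest front), x along the bar, y across its flats (pinch direction).
- latch (a joint): Knob angle, rad; about 0 latched, bar up and down the slope; positive anticlockwise seen from outside; ends at +-1.57. Only one direction is free, not visible, drawn each time: the barred one stops at 0.38 (over 2.5 N m breaks it: stop as soon as it resists). In the free one the latch clears at about 1.15 (turn to 1.3 or more), taking under 0.2 N m; it stays where left.
- lid (a joint): Lid angle, rad: 0 shut, 2.0 fully open (about upright, knob facing away from the robot). Hinged along the chest top rear edge; 236 mm long, 266 wide, 10 thick. A damped spring lifts it (about 3 N at the low edge): once the latch is clear and the knob is let go it rises by itself to fully open in about 3 to 5 s and stays.
- caddy: Bamboo tea caddy, 52 x 52 mm square and 72 mm tall, about 200 g, loose, standing on the chest's floor (10 mm above the table) near the middle. Origin at the centre of its underside, z up, x and y square to its sides. Its flip-top is shut and does not move.
- trivet: Round aluminium trivet lying flat, fixed, 130 mm across and 12 mm high, to the right of the chest. Origin at the centre of its underside; z up.
- teapot: White porcelain teapot, 140 mm body, 126 mm tall, spout along its +y and handle along -y (200 mm overall). Origin under its centre. Leave alone.
- cup_a: White cup with a handle at its +y, 80 mm across, 60 mm tall. Origin under its centre. Leave alone.
- cup_b: White cup like the other. Leave alone.
- sugar: Glass sugar jar with a wooden cap, 68 mm across, 90 mm tall. Origin under its centre. Leave alone.
Things that resemble listed ones, but are neither listed nor needed, are in the scene too. What is shaped like the trivet but brown or red is not meant.

How it is judged:
On the way, in this order (a step that is already met when the one before it is completed fails the run):
1. the knob is turned past 1.1 rad in its free direction ((value of joint latch above 1.1 rad or value of joint latch below -1.1 rad)), for 0.1 s.
2. the lid has swung fully open (past 1.85 rad) (value of joint lid above 1.85 rad), for 0.2 s.
3. the caddy is lifted out by the fingers, clear of the chest's floor by 70 mm (height (world z) of caddy above 0.08 m and contact force between the fingers and caddy above 1 N), for 0.1 s.
At the end, for the whole second after the job is handed in: The caddy stands upright (within 0.1 rad) and still on the trivet, its middle within 25 mm of the trivet's middle, released; the lid is fully open (past 1.85 rad) (horizontal distance between caddy and trivet below 0.025 m and height (world z) of caddy between 0.008 and 0.018 m and angle between caddy's own z axis and vertical below 0.1 rad and linear speed of caddy below 0.02 m/s and contact force between caddy and trivet above 0.3 N and value of joint lid above 1.85 rad); the robot touches nothing.
It fails at once if the knob is forced against its stop in the barred direction (over about 2.6 N m) (contact force between latch_c1 and anything else above 12 N).
It fails at once if the caddy is tipped over (more than 0.7 rad) (angle between caddy's own z axis and vertical above 0.7 rad).
It fails at once if the caddy is dropped: it moves faster than 0.7 m/s while not held (linear speed of caddy above 0.7 m/s and contact force between the fingers and caddy below 0.2 N).
It fails at once if a bystander (teapot, cup or sugar jar) is moved more than 25 mm (distance of any of teapot, cup_a, cup_b, sugar from where it was at the start of the episode above 0.025 m).
It also fails if it takes over 64 s, if anything falls off the work surface, if the arm or the gripper's body presses on something with over 40 N, if the wrist force passes 120 N, or if a joint passes its speed limit or range.

## Robot

A 7-joint arm with a two-finger parallel gripper is mounted at the origin on the work surface. World frame = base frame: x ahead of the robot, y to its left, z up, the work surface at z = 0. Lengths are in m, angles in rad, forces in N, time in s.
With the tool pointing down it reaches from about 0.425 to 0.875 m from the base axis. Payload 8.4 kg.
Tool frame: the origin (TCP) lies on the front face of the gripper's body, between the roots of the fingers; the fingertips stand 73 mm ahead of it and the grasp point (between the pads) lies 54 mm ahead of it; x points along the fingers, y is the direction in which the jaws open and shut, and the axes are right-handed (so a half turn about x gives the same grasp; the last joint's range is limited). The gripper opens to 85 mm and grips with 20 to 120 N. Pads are 22 mm wide; open, the fingers measure 114 mm over their backs; the gripper's body (76 mm by 85 mm) begins 54 mm behind the grasp point. The pads swing forward as they close: fully open they stand 13 mm farther back than shut.
Start: joints at [-1.405, 0.333, 0.04, 1.465, -0.013, 1.343, -0.059], TCP at [0.17, 0.627, 0.304] pointing down, gripper open.
Joint ranges: [-2.58, 2.58], [-0.38, 2.09], [-1.3, 1.39], [0.25, 2.4], [-1.5, 4.64], [0.08, 2.09], [-2.65, 2.65]. Speed limits (rad/s): [2.22, 2.22, 2.79, 2.79, 3.14, 3.14, 3.14].

## Interface

Orientations are given as [roll, pitch, yaw] about the fixed x, y, z axes, in that order (R = Rz(yaw) Ry(pitch) Rx(roll)).
In Python, from workcell import r gives the robot as it stands.
- The arm moves only by the tool jog_arm, never from a script. Its argument "increments" is a list of rows, each a list of 3 entries, a list of its own where there are three numbers: the finger opening in mm, from 0 to 85.4, then the shift along the tool's x, y, z in mm, then the turn, a rotation vector about the tool's x, y, z in degrees. In form: [[claw, [x, y, z], [wx, wy, wz]], ...]. A call has 1 to 8 rows; each row is the pose to reach, as a shift and turn from the pose commanded when the call began, along the tool's axes at that moment; what a row does not reach only later rows make up. A row lasts 1/12 s, in which the tool goes at most 41.7 mm and 7.16 degrees, less where a joint would pass 70% of its speed; a pose out of reach is approached as far as the arm can. A call with a gripper value outside its range is refused whole. The fingers move at their own pace and stop on an object; "newtons" is the grip in N (left out, the last holds). Time passes only in rows, so rows that repeat a pose let the fingers close. It gives the time, the measured TCP pose, the force and the opening at its end, in the units of the state.
- r.read_state(): the state, without advancing time (a new reading comes with each control period).
- r.snapshot(name): name is "scene" or "side" or "wrist"; returns a dict with "img" (420x560x3 uint8, red, green, blue), "depth" (420x560 float32, m along the optical axis (not along the pixel's ray), 0 where there is no reading), "fx", "fy", "cx", "cy" (pixels), "k1" (the pictures are not rectified: a ray, as slopes to the right and down, at radius r is drawn at 1 + k1 r^2 times it, then the intrinsics apply), "R" (3x3) and "t" (3): a world point X has camera coordinates R X + t. Camera axes: x right, y down, z forward; pixel columns grow to the right and rows downward; lengths in m; the calibration is good to about 2 mm. A picture is of the moment at which its call begins.
- r.hand_in(): hands the job in, once; it reports no verdict.
The state is a dict: "clock": time; "q": joint angles; "dq": joint speeds; "effort": joint torques, N m; "tool_pos": TCP position; "ee_rot": TCP orientation; "contact_force": force on the tool from outside, world axes, zero at the start; "moment": the same for the moment, N m; "finger_gap": finger opening in m.
Only numpy, scipy, OpenCV 4.12 (cv2) and the standard library are available. Lean on these libraries where they do the work, as an engineer would, in place of code of your own. Each camera call takes 0.05 s, during which the arm holds its last target.

## Working session

There is one attempt and no reset: what is moved stays moved. The work goes in short steps, Python scripts to look and compute and a tool call to move; the robot and the scene stay as the last step left them, time stands still between calls to the robot, and variables do not carry over. Pictures are saved under pics/ and viewed, and the job is handed in when it is done.

Besides the shell and the picture viewer there is one more tool, called after "Emit:" as name(argument=value, ...) on one line, values as JSON. jog_arm: Moves the arm, as the interface text tells. Its arguments: {"type":"object","properties":{"increments":{"type":"array","items":{"type":"array"}},"newtons":{"type":"number"}},"required":["increments"]}

```bash
ls; mkdir -p pics; python3 - <<'E'
from workcell import r
import cv2,numpy as np,pickle
s=r.read_state();print(s)
for n in ["scene","side","wrist"]:
    d=r.snapshot(n);pickle.dump(d,open(f"{n}0.pkl","wb"))
    cv2.imwrite(f"pics/{n}0.png",d["img"][:,:,::-1])
    print(n,d["fx"],d["cx"],d["cy"],d["k1"],d["R"],d["t"], -np.array(d["R"]).T@d["t"])
E
```

```text
pics
{'clock': 0.0, 'q': array([-1.40520391,  0.33390395,  0.03990506,  1.46626149, -0.01337884,
        1.34331294, -0.05847319]), 'dq': array([ 7.00728232e-05, -1.18415612e-03,  6.42165797e-04,  2.02972064e-03,
        1.34137880e-03, -9.19687750e-04, -9.57384402e-04]), 'effort': array([-1.28456390e-04, -6.58556771e+01,  1.36539951e+00, -4.05562198e+01,
        1.68993784e-02,  1.24872441e-02, -5.08680671e-06]), 'tool_pos': array([0.17006601, 0.6270073 , 0.3030309 ]), 'ee_rot': array([-1.48398028,  1.5691764 , -1.74878774]), 'contact_force': array([-0.05346825, -0.71566436, -0.96211517]), 'moment': array([-0.02522286,  0.02952041, -0.02935941]), 'finger_gap': 0.08548044255651897}
scene 401.5561177472697 280.3754559139179 216.85935038093186 -0.024601875991055913 [[-0.29265652  0.95600706  0.02006658]
 [ 0.68611595  0.22456079 -0.69196629]
 [-0.66603083 -0.18874045 -0.72165087]] [ 0.19307622 -0.26016503  1.53176802] [1.25521311 0.16294722 0.92150192]
side 435.73125807263483 278.2870433133513 211.73151042006702 -0.04338061200138401 [[ 0.8788259  -0.47701103 -0.01120325]
 [-0.26411183 -0.46676598 -0.84402278]
 [ 0.39737888  0.74470799 -0.53619029]] [-0.44438727  0.20257446  1.24151034] [-0.04930864 -1.04198543  0.83168467]
wrist 312.1571012829424 284.1620602451688 211.42415055376298 0.007268756887407515 [[ 0.26214098  0.96502757 -0.00197318]
 [ 0.91430921 -0.24770861  0.32043581]
 [ 0.30874062 -0.08580346 -0.94726818]] [-0.64981671 -0.04132007  0.38042752] [0.09066948 0.64949771 0.3723251 ]
```

View pics/scene0.png

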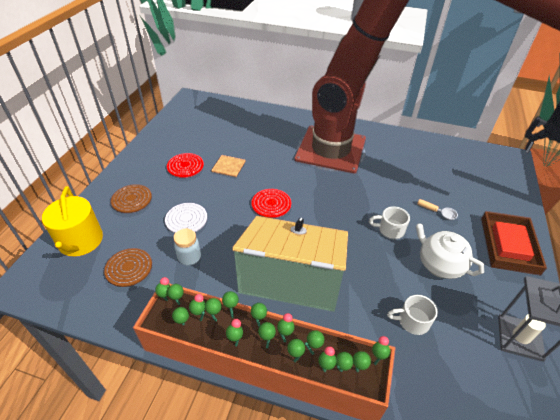

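View pics/side0.png

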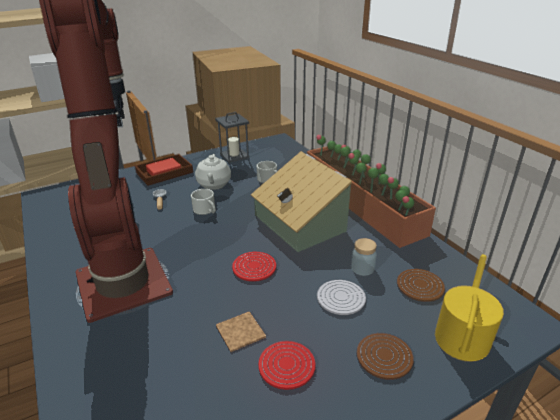

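View pics/wrist0.png

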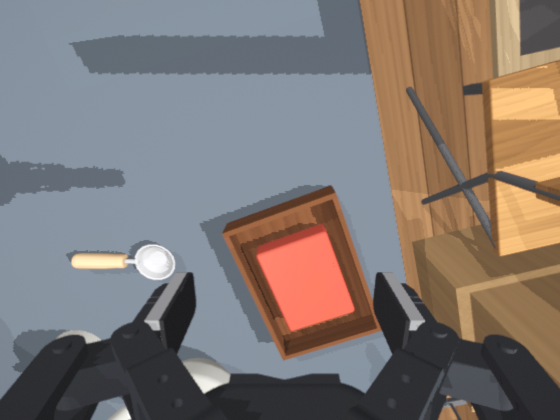

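The silver trivet is at scene (186,219) and side (341,296). Lookalikes in the scene view are red discs at (185,165) and (271,203), brown discs at (131,198) and (128,267), and a square mat at (229,166). The chest is at scene (292,265), with the knob at (299,227) in scene and (286,195) in side. Next I'll check close crops.

```bash
cat > h.py <<'E'
import numpy as np,cv2,pickle
def ray(d,p):
    K=np.array([[d["fx"],0,d["cx"]],[0,d["fy"],d["cy"]],[0,0,1.]])
    q=cv2.undistortPoints(np.array([[p]],float),K,np.array([d["k1"],0,0,0,0.]),None)[0,0] if 0 else None
    u=np.array([(p[0]-d["cx"])/d["fx"],(p[1]-d["cy"])/d["fy"]]);v=u.copy()
    for _ in range(20): v=u/(1+d["k1"]*(v@v))
    R=np.array(d["R"]);t=np.array(d["t"])
    c=-R.T@t; w=R.T@np.array([v[0],v[1],1.]); return c,w
def plane(d,p,z):
    c,w=ray(d,p); return c+w*(z-c[2])/w[2]
def dep(d,p):
    c,w=ray(d,p); z=d["depth"][int(round(p[1])),int(round(p[0]))]; return c+w*z
def tri(a,p,b,q):
    c1,w1=ray(a,p);c2,w2=ray(b,q);w1=w1/np.linalg.norm(w1);w2=w2/np.linalg.norm(w2)
    s=np.linalg.lstsq(np.stack([w1,-w2],1),c2-c1,rcond=None)[0]
    A=c1+s[0]*w1;B=c2+s[1]*w2; return (A+B)/2,np.linalg.norm(A-B)
def proj(d,X):
    x=np.array(d["R"])@np.array(X)+np.array(d["t"]);v=x[:2]/x[2];v=v*(1+d["k1"]*(v@v))
    return np.array([d["fx"]*v[0]+d["cx"],d["fy"]*v[1]+d["cy"]])
def cloud(d):
    H,W=d["depth"].shape;vv,uu=np.mgrid[:H,:W];u=np.stack([(uu-d["cx"])/d["fx"],(vv-d["cy"])/d["fy"]],-1);v=u.copy()
    for _ in range(20): v=u/(1+d["k1"]*(v**2).sum(-1,keepdims=True))
    c=np.concatenate([v,np.ones((H,W,1))],-1)*d["depth"][...,None]
    return (c-np.array(d["t"]))@np.array(d["R"])
E
python3 - <<'E'
import pickle,cv2,numpy as np
for n,(x0,y0,x1,y1) in {"scene":(150,190,360,310),"side":(230,145,430,325)}.items():
    d=pickle.load(open(n+"0.pkl","rb"));im=d["img"][y0:y1,x0:x1,::-1]
    s=min(800/(x1-x0),600/(y1-y0));s=int(s*1)
    im=cv2.resize(im,None,fx=s,fy=s,interpolation=cv2.INTER_CUBIC);print(n,s,im.shape)
    cv2.imwrite(f"pics/{n}0c.png",im)
E
```

```text
scene 3 (360, 630, 3)
side 3 (540, 600, 3)
```

View pics/scene0c.png

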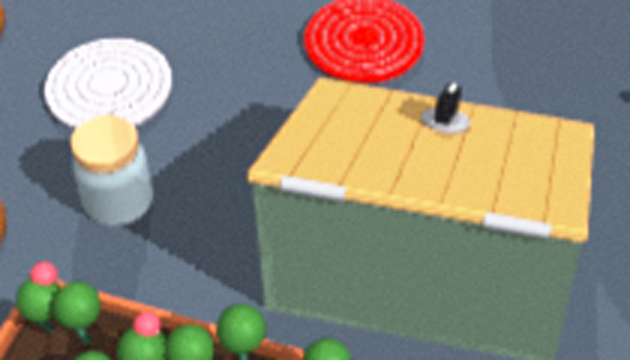

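View pics/side0c.png

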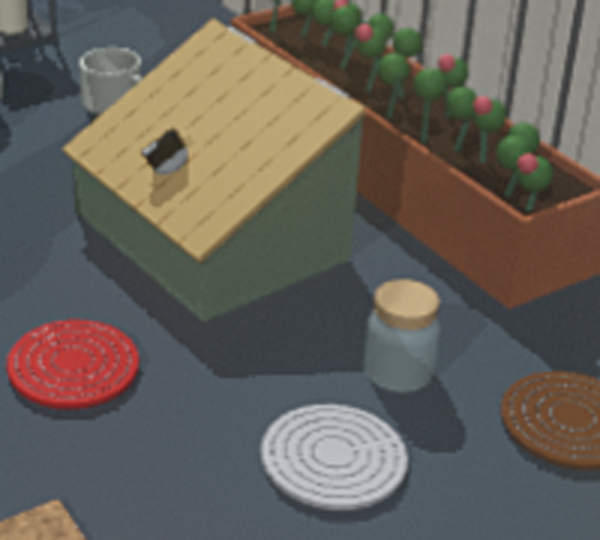

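```bash
python3 - <<'E'
from h import *
np.set_printoptions(precision=4,suppress=True)
a=pickle.load(open("scene0.pkl","rb"));b=pickle.load(open("side0.pkl","rb"))
S=lambda x,y:(x/3+150-.33,y/3+190-.33); T=lambda x,y:(x/3+230-.33,y/3+145-.33)
P={}
for n,p,q in [("LR",(320,80),(200,258)),("LL",(595,123),(65,150)),("RR",(251,178),(362,109)),("RL",(586,235),(217,20)),("disc",(446,122),(168,158)),("knobtop",(453,86),(165,140))]:
    X,e=tri(a,S(*p),b,T(*q));P[n]=X;print(n,X,e)
print("yaw", [np.degrees(np.arctan2(*(P[i]-P[j])[[1,0]])) for i,j in [("LL","LR"),("RL","RR"),("RL","LL"),("RR","LR")]])
# depth plane of lid via bamboo colour
for d,nm,box in [(a,"scene",(230,348,215,275)),(b,"side",(252,352,150,235))]:
    C=cloud(d);hsv=cv2.cvtColor(d["img"],cv2.COLOR_RGB2HSV);m=np.zeros(hsv.shape[:2],bool);x0,x1,y0,y1=box
    m[y0:y1,x0:x1]=True
    m&=(hsv[...,0]>14)&(hsv[...,0]<30)&(hsv[...,1]>80)&(d["depth"]>0)&(C[...,2]>.07)
    m=cv2.erode(m.astype(np.uint8),np.ones((3,3)))>0
    p=C[m];c=np.median(p,0);
    for _ in range(3):
        U=np.linalg.svd(p-p.mean(0),full_matrices=False)[2];n=U[2]*np.sign(U[2][2]);r=(p-p.mean(0))@n;p=p[abs(r)<.006]
    print(nm,"lid",m.sum(),p.mean(0),n,"tilt",np.degrees(np.arccos(n[2])),"yaw",np.degrees(np.arctan2(-n[1],-n[0])),r.std())
    # trivet
    sat=hsv[...,1];bx=(155,215,200,240) if nm=="scene" else (310,375,275,320)
    m=np.zeros(hsv.shape[:2],np.uint8);m[bx[2]:bx[3],bx[0]:bx[1]]=1
    m&=((hsv[...,2]>140)&(sat<60)).astype(np.uint8);m=cv2.morphologyEx(m,cv2.MORPH_CLOSE,np.ones((3,3)))
    cs=max(cv2.findContours(m,0,1)[0],key=cv2.contourArea);pts=cs[:,0,:]
    e=cv2.fitEllipse(cs);q=np.array([plane(d,x,.012) for x in pts.astype(float)])
    (cx,cy),rr=cv2.minEnclosingCircle(q[:,:2].astype(np.float32));print("trivet",e,"ctr",cx,cy,rr,"ellipse",plane(d,e[0],.012)); 
    globals()[nm+"e"]=e[0]
    mm=m>0;print("depth z trivet",np.median(C[mm][:,2]),np.median(C[mm],0))
print("tri trivet",tri(a,scenee,b,sidee))
E
```

```text
LR [ 0.5016 -0.1228  0.0838] 7.77008172718783e-05
LL [0.4762 0.1396 0.084 ] 0.0030850971059690666
RR [ 0.7091 -0.1022  0.1864] 0.005009345839406413
RL [0.6879 0.1572 0.1896] 0.0007789282578876275
disc [0.5435 0.014  0.1163] 0.003242105577808609
knobtop [0.5326 0.0111 0.1465] 0.00823556632588042
yaw [np.float64(95.53185006912749), np.float64(94.67147797364728), np.float64(4.749489902380988), np.float64(5.6589466318307045)]
scene lid 3250 [0.613  0.0227 0.1498] [-0.448  -0.0386  0.8932] tilt 26.72452849542166 yaw 4.927545410905055 0.0010662505279481417
trivet ((185.07095336914062, 216.72805786132812), (31.736799240112305, 46.137962341308594), 83.21637725830078) ctr 0.5062122344970703 -0.3633417785167694 0.08541757613420486 ellipse [ 0.5079 -0.3581  0.012 ]
depth z trivet 0.011517109742718176 [ 0.5038 -0.3582  0.0115]
side lid 3493 [ 0.5796 -0.0006  0.1321] [-0.4258 -0.0275  0.9044] tilt 25.258194745281784 yaw 3.6898613650695173 0.0017225480851119637
trivet ((340.9170227050781, 296.30224609375), (32.79518508911133, 47.95314407348633), 97.3679428100586) ctr 0.5043251514434814 -0.35648980736732483 0.06558984518051147 ellipse [ 0.5025 -0.3588  0.012 ]
depth z trivet 0.011176144905076901 [ 0.5031 -0.3581  0.0112]
tri trivet (array([ 0.5049, -0.3583,  0.0099]), np.float64(0.003144953481218806))
```

```bash
cat >> h.py <<'E'
from scipy.spatial.transform import Rotation as Ro
def pose(s=None):
    if s is None:
        from workcell import r; s=r.read_state()
    return np.array(s["tool_pos"]),Ro.from_euler("xyz",s["ee_rot"]).as_matrix()
def inc(T,Rt,s=None):
    p,R=pose(s); sh=R.T@(np.array(T)-p)*1000; w=Ro.from_matrix(R.T@Rt).as_rotvec(degrees=True)
    return sh.round(1),w.round(2)
def frame(x,y):
    x=np.array(x,float);x/=np.linalg.norm(x);y=np.array(y,float);y-=x*(x@y);y/=np.linalg.norm(y);return np.stack([x,y,np.cross(x,y)],1)
yaw=np.radians(5);tl=np.radians(27)
n=np.array([-np.sin(tl)*np.cos(yaw),-np.sin(tl)*np.sin(yaw),np.cos(tl)])
cy=np.array([-np.sin(yaw),np.cos(yaw),0])
E
python3 - <<'E'
from h import *
np.set_printoptions(precision=4,suppress=True)
p,R=pose();print(R)
K=np.array([.546,.0137,.1155])
for sg in (1,-1):
    Rt=frame(-n,sg*cy);T=K+n*.22;print(sg,T,inc(T,Rt),inc([.42,.42,.35],R))
E
```

```text
[[-0.0002  0.2617  0.9651]
 [-0.0012  0.9651 -0.2617]
 [-1.     -0.0012  0.0001]]
1 [0.4465 0.005  0.3115] (array([  -7.6, -528.1,  429.6]), array([-19.78, -26.73,   4.82])) (array([ -46.6, -134.5,  295.5]), array([0., 0., 0.]))
-1 [0.4465 0.005  0.3115] (array([  -7.6, -528.1,  429.6]), array([155.84,   6.75,  37.42])) (array([ -46.6, -134.5,  295.5]), array([0., 0., 0.]))
```

Emit:
jog_arm(increments=[[60,[-45,-135,295],[0,0,0]],[60,[-45,-135,295],[0,0,0]],[60,[-45,-135,295],[0,0,0]],[60,[-45,-135,295],[0,0,0]],[60,[-45,-135,295],[0,0,0]],[60,[-45,-135,295],[0,0,0]],[60,[-45,-135,295],[0,0,0]],[60,[-45,-135,295],[0,0,0]]], newtons=30)

```text
clock: 0.82
tool_pos: [0.4216, 0.4173, 0.3493]
ee_rot: [-0.3, 1.57, -0.567]
contact_force: [0.2, 0.3, -0.3]
finger_gap: 0.0598
```

```bash
python3 - <<'E'
from h import *
from workcell import r
np.set_printoptions(precision=4,suppress=True)
K=np.array([.546,.0137,.1155]);s=r.read_state();print(s["q"],s["tool_pos"],s["clock"])
print(inc(K+n*.20,frame(-n,cy)))
E
```

```text
[-1.0434  0.1967  0.2209  1.5507 -0.043   1.3989  0.4852] [0.4216 0.4173 0.3493] 0.8167
(array([  55.7, -388. ,  141.1]), array([-19.88, -26.69,   4.79]))
```

Emit:
jog_arm(increments=[[60,[40,-388,141],[-20,-27,5]],[60,[40,-388,141],[-20,-27,5]],[60,[40,-388,141],[-20,-27,5]],[60,[40,-388,141],[-20,-27,5]],[60,[40,-388,141],[-20,-27,5]],[60,[40,-388,141],[-20,-27,5]],[60,[40,-388,141],[-20,-27,5]],[60,[40,-388,141],[-20,-27,5]]])

```text
clock: 1.48
tool_pos: [0.4451, 0.1047, 0.3151]
ee_rot: [-0.001, 1.101, 0.089]
contact_force: [0.1, 0.1, -1.4]
finger_gap: 0.06
```

```bash
python3 - <<'E'
from h import *
from workcell import r
np.set_printoptions(precision=4,suppress=True)
K=np.array([.546,.0137,.1155]);s=r.read_state();print(s["q"],s["tool_pos"],s["clock"])
print(inc(K+n*.20,frame(-n,cy)))
E
```

```text
[-0.7623 -0.3798  0.2618  2.1879  0.3526  0.9109  1.0047] [0.4451 0.1047 0.3151] 1.4833
(array([ 19.9, -99.4,  -8.4]), array([ 0.18, -0.11, -0.06]))
```

Emit:
jog_arm(increments=[[60,[20,-99,-8],[0,0,0]],[60,[20,-99,-8],[0,0,0]],[60,[20,-99,-8],[0,0,0]],[60,[20,-99,-8],[0,0,0]],[60,[20,-99,-8],[0,0,0]]])

```text
clock: 1.9
tool_pos: [0.4566, 0.0078, 0.2964]
ee_rot: [0.007, 1.097, 0.094]
contact_force: [0.7, 0.4, 0.8]
finger_gap: 0.0598
```

```bash
python3 - <<'E'
from h import *
from workcell import r
np.set_printoptions(precision=4,suppress=True)
K=np.array([.546,.0137,.1155]);s=r.read_state();print(s["q"],s["tool_pos"],s["clock"],s["contact_force"],s["moment"])
print(inc(K+n*.20,frame(-n,cy)))
d=r.snapshot("wrist");pickle.dump(d,open("wrist1.pkl","wb"));cv2.imwrite("pics/wrist1.png",d["img"][:,:,::-1])
print(proj(d,K),proj(d,K+n*.031))
E
```

```text
[-0.4537 -0.3723  0.2601  2.2237  0.189   0.8122  1.3716] [0.4566 0.0078 0.2964] 1.9 [0.6957 0.4405 0.8144] [0.0044 0.4757 0.0118]
(array([ 1.8, -1.9, -2.3]), array([-0.08,  0.17, -0.17]))
[280.7902 198.9453] [280.4847 209.8557]
```

View pics/wrist1.png

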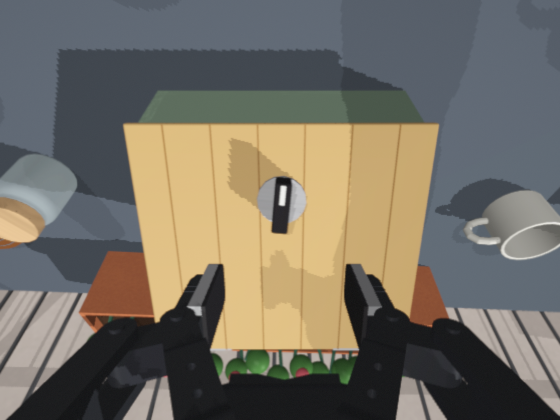

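The view is square on to the lid. The disc centre is at (282,200), and the bar runs from (285,180) to (280,233), turned slightly. I'll refine that.

```bash
python3 - <<'E'
from h import *
np.set_printoptions(precision=4,suppress=True)
d=pickle.load(open("wrist1.pkl","rb"));im=d["img"]
K=np.array([.546,.0137,.1155])
c=im[165:250,235:330,::-1];cv2.imwrite("pics/knob1.png",cv2.resize(c,None,fx=7,fy=7,interpolation=cv2.INTER_CUBIC))
hsv=cv2.cvtColor(im,cv2.COLOR_RGB2HSV);C=cloud(d)
def onpl(p,h):
    o,w=ray(d,p);P=K+n*h;return o+w*((P-o)@n)/(w@n)
reg=np.zeros(im.shape[:2],bool);reg[170:245,250:315]=1
disc=(hsv[...,1]<70)&reg
cs=max(cv2.findContours(disc.astype(np.uint8),0,1)[0],key=cv2.contourArea);h=cv2.convexHull(cs)[:,0,:].astype(float)
print("disc bbox",cv2.boundingRect(cs))
blk=(hsv[...,2]<60)&reg
cs=max(cv2.findContours(blk.astype(np.uint8),0,1)[0],key=cv2.contourArea);print("blk",cv2.minAreaRect(cs),cv2.boundingRect(cs))
u=np.cross(cy,n)
for nm,m,hh in (("blk",blk,.031),("disc",disc,.004)):
    q=np.array([onpl((x,y),hh) for y,x in np.argwhere(m)])-K
    ab=np.stack([q@u,q@cy],1);print(nm,ab.min(0),ab.max(0),ab.mean(0),cv2.minAreaRect((ab*1000).astype(np.float32)))
# depth lid plane
reg=np.zeros(im.shape[:2],bool);reg[135:250,160:410]=1
m=reg&(hsv[...,0]>14)&(hsv[...,0]<30)&(hsv[...,1]>80)
p=C[m]
for _ in range(3):
    U=np.linalg.svd(p-p.mean(0),full_matrices=False)[2];nn=U[2]*np.sign(U[2][2]);rr=(p-p.mean(0))@nn;p=p[abs(rr)<.004]
print("lid n",nn,n,"offset K above plane",(K-p.mean(0))@nn,rr.std())
print("tilt",np.degrees(np.arccos(nn[2])),np.degrees(np.arctan2(-nn[1],-nn[0])))
top=C[blk]; print("knob heights",np.percentile((top-p.mean(0))@nn,[5,50,95]))
tt=(top-p.mean(0))@nn>.027;t=top[tt];print("bar top centre (u,cy)",(np.array([(t-K)@u,(t-K)@cy]).mean(1)), cv2.minAreaRect((np.stack([(t-K)@u,(t-K)@cy],1)*1000).astype(np.float32)))
E
```

```text
disc bbox (257, 176, 50, 57)
blk ((281.22607421875, 204.65008544921875), (15.116866111755371, 55.05311584472656), 4.969740867614746) (272, 177, 19, 56)
blk [-0.0271 -0.0071] [0.0194 0.0076] [-0.0023  0.0003] ((-3.7339401245117188, 0.49233198165893555), (12.045714378356934, 46.54080581665039), 84.5520248413086)
disc [-0.022  -0.0213] [0.0307 0.0226] [0.0013 0.0003] ((2.2804479598999023, -1.3946647644042969), (44.06430435180664, 49.71345520019531), 50.48744201660156)
lid n [-0.4427 -0.0376  0.8959] [-0.4523 -0.0396  0.891 ] offset K above plane 0.0005804970392302461 0.0006411134695942917
tilt 26.380076185393055 4.853476421300929
knob heights [0.019  0.0308 0.0319]
bar top centre (u,cy) [0.0004 0.0001] ((-29.956666946411133, 3.004425048828125), (12.085494041442871, 100.51615142822266), 84.55757904052734)
```

View pics/knob1.png

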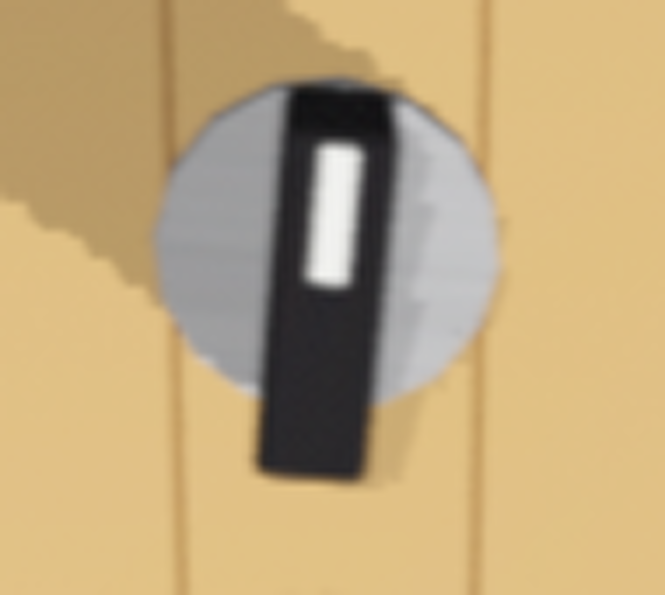

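```bash
cat >>h.py <<'E'
K=np.array([.546,.0137,.1150])
E
python3 - <<'E'
from h import *
a=np.radians(-5.2);y=Ro.from_rotvec(n*a).apply(cy)
print(inc(K+n*.080,frame(-n,y)))
E
```

```text
(array([122.5,  -4. ,  -3.4]), array([ 5.27,  0.19, -0.24]))
```

Emit:
jog_arm(increments=[[45,[40,-4,-3.4],[5,0,0]],[45,[80,-4,-3.4],[5,0,0]],[45,[100,-4,-3.4],[5.2,0.2,-0.2]],[45,[115,-4,-3.4],[5.2,0.2,-0.2]],[45,[122,-4,-3.4],[5.2,0.2,-0.2]],[45,[122,-4,-3.4],[5.2,0.2,-0.2]],[45,[122,-4,-3.4],[5.2,0.2,-0.2]]])

```text
clock: 2.53
tool_pos: [0.5098, 0.0123, 0.1872]
ee_rot: [0.09, 1.099, 0.092]
contact_force: [-0.0, -0.4, -0.8]
finger_gap: 0.0449
```

```bash
python3 - <<'E'
from h import *
from workcell import r
np.set_printoptions(precision=4,suppress=True)
s=r.read_state();print(s["q"],s["tool_pos"],s["clock"],s["contact_force"],s["moment"])
a=np.radians(-5.2);y=Ro.from_rotvec(n*a).apply(cy)
print(inc(K+n*.080,frame(-n,y)))
d=r.snapshot("wrist");cv2.imwrite("pics/wrist2.png",d["img"][:,:,::-1])
E
```

```text
[-0.4764 -0.1028  0.3453  2.2697  0.1038  0.4994  1.3688] [0.5098 0.0123 0.1872] 2.5333 [-0.0332 -0.3684 -0.8053] [-0.0757  0.4836  0.0016]
(array([ 0.8, -1.8, -0.4]), array([ 0.27, -0.  , -0.11]))
```

View pics/wrist2.png

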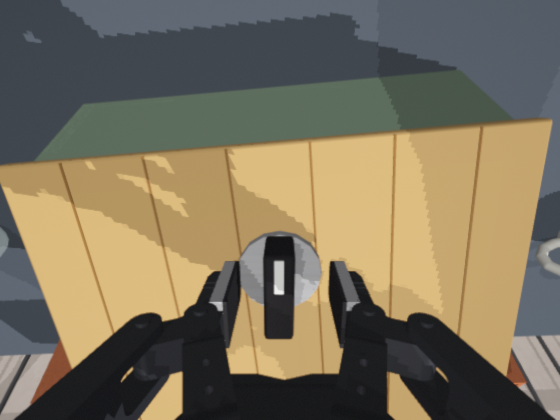

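The bar (279,290) sits between the fingers and is aligned with them. I'll shift 1.8 mm and close.

Emit:
jog_arm(increments=[[45,[1,-1.8,0],[0,0,0]],[10,[1,-1.8,0],[0,0,0]],[10,[1,-1.8,0],[0,0,0]],[10,[1,-1.8,0],[0,0,0]],[10,[1,-1.8,0],[0,0,0]],[10,[1,-1.8,0],[0,0,0]]], newtons=40)

```text
clock: 3.08
tool_pos: [0.5105, 0.0096, 0.1867]
ee_rot: [0.091, 1.098, 0.091]
contact_force: [-4.8, 0.0, 7.0]
finger_gap: 0.0132
```

```bash
cat > st.py <<'E'
from h import *
from workcell import r
np.set_printoptions(precision=4,suppress=True)
s=r.read_state();p,R=pose(s);print("q",s["q"],"p",s["tool_pos"],"t",s["clock"],"gap",s["finger_gap"]);print("F tool",R.T@s["contact_force"],"M tool",R.T@s["moment"])
E
python3 st.py
```

```text
q [-0.4742 -0.1013  0.3501  2.27    0.098   0.4959  1.3783] p [0.5105 0.0096 0.1867] t 3.0833 gap 0.013236796602138647
F tool [-8.383   0.3625 -1.1159] M tool [0.0837 0.7136 0.0183]
```

Emit:
jog_arm(increments=[[10,[-1.5,0,0],[4,0,0]],[10,[-1.5,0,0],[8,0,0]],[10,[-1.5,0,0],[11,0,0]],[10,[-1.5,0,0],[11,0,0]]])

```text
clock: 3.42
tool_pos: [0.51, 0.0096, 0.1874]
ee_rot: [0.285, 1.098, 0.09]
contact_force: [7.4, 1.2, -7.8]
finger_gap: 0.0135
```

```bash
python3 st.py
```

```text
q [-0.4528 -0.1018  0.3288  2.2694  0.0951  0.4975  1.1854] p [0.51   0.0096 0.1874] t 3.4167 gap 0.013544318985406483
F tool [10.3606  1.3723  2.7967] M tool [-0.0145 -0.2373  0.1257]
```

Emit:
jog_arm(increments=[[10,[0.7,0,0],[2,0,0]],[10,[0.7,0,0],[4,0,0]],[10,[0.7,0,0],[4,0,0]]])

```text
clock: 3.67
tool_pos: [0.5102, 0.0095, 0.1872]
ee_rot: [0.354, 1.098, 0.091]
contact_force: [-0.5, 1.0, 3.7]
finger_gap: 0.0132
```

```bash
python3 st.py
```

```text
q [-0.4458 -0.1001  0.3225  2.2689  0.0919  0.4968  1.1199] p [0.5102 0.0095 0.1872] t 3.6667 gap 0.01322661915349009
F tool [-3.4281  1.4724  0.8862] M tool [ 0.0021  0.4662 -0.0743]
```

Emit:
jog_arm(increments=[[10,[0,0,0],[1.5,0,0]],[10,[0,0,0],[2.5,0,0]],[10,[0,0,0],[2.5,0,0]]])

```text
clock: 3.92
tool_pos: [0.5102, 0.0095, 0.1871]
ee_rot: [0.396, 1.098, 0.09]
contact_force: [-1.8, -0.4, 5.1]
finger_gap: 0.0134
```

```bash
python3 st.py
```

```text
q [-0.4414 -0.0997  0.3184  2.2687  0.091   0.4966  1.0789] p [0.5102 0.0095 0.1871] t 3.9167 gap 0.013363730159077582
F tool [-5.3654  0.0408  0.761 ] M tool [-0.1437  0.3987 -0.1876]
```

Emit:
jog_arm(increments=[[10,[-0.3,0,0],[1.5,0,0]],[10,[-0.3,0,0],[1.5,0,0]]])

```text
clock: 4.08
tool_pos: [0.5101, 0.0095, 0.1872]
ee_rot: [0.42, 1.098, 0.09]
contact_force: [2.3, -0.1, 2.7]
finger_gap: 0.013
```

```bash
python3 st.py
```

```text
q [-0.4387 -0.0998  0.3155  2.2687  0.0912  0.4969  1.0533] p [0.5101 0.0095 0.1872] t 4.0833 gap 0.012953213232523577
F tool [-1.324   1.0118  3.1207] M tool [-0.6548 -0.0133 -0.3954]
```

The moment jumped to -0.65 N m at about -24°, so negative (clockwise) is the barred direction. Turning the other way from this grip would run joint 7 into its limit. I'll unload, let go, back off, flip half a turn and regrip.

Emit:
jog_arm(increments=[[10,[0,0,0],[-3,0,0]],[40,[0,0,0],[-5,0,0]],[40,[0,0,0],[-5,0,0]],[40,[0,0,0],[-5,0,0]],[40,[-30,0,0],[-5,0,0]],[40,[-65,0,0],[-3,0,0]]])

```text
clock: 4.58
tool_pos: [0.479, 0.0065, 0.2428]
ee_rot: [0.366, 1.105, 0.086]
contact_force: [1.8, 0.5, 1.1]
finger_gap: 0.0399
```

```bash
python3 st.py; python3 - <<'E'
from h import *
from workcell import r
d=r.snapshot("wrist");pickle.dump(d,open("wrist3.pkl","wb"));cv2.imwrite("pics/wrist3.png",d["img"][:,:,::-1])
E
```

```text
q [-0.4302 -0.253   0.2767  2.257   0.154   0.6677  1.0471] p [0.479  0.0065 0.2428] t 4.5833 gap 0.03986602860467868
F tool [-0.1844  1.0523  1.8363] M tool [ 0.009   0.373  -0.1209]
```

View pics/wrist3.png

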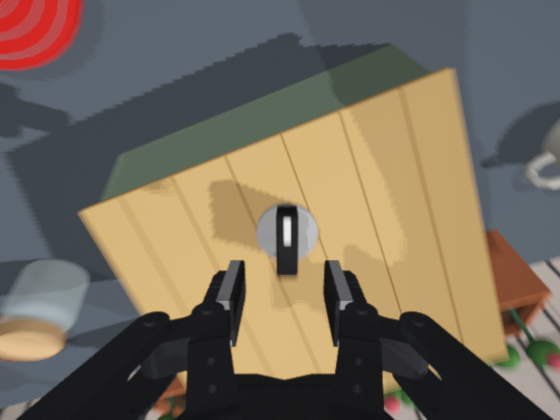

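The bar at (287,240) is still in line with the fingers. The lid boards are tilted about 20° to it, which is the barred stop. Now the half turn.

Emit:
jog_arm(increments=[[40,[0,0,0],[7.1,0,0]],[40,[0,0,0],[14.2,0,0]],[40,[0,0,0],[21.3,0,0]],[40,[0,0,0],[28.4,0,0]],[40,[0,0,0],[35.5,0,0]],[40,[0,0,0],[42.6,0,0]],[40,[0,0,0],[49.7,0,0]],[40,[0,0,0],[56.8,0,0]]])

```text
clock: 5.3
tool_pos: [0.4802, 0.0067, 0.2446]
ee_rot: [1.368, 1.1, 0.09]
contact_force: [-0.7, 0.7, 0.5]
finger_gap: 0.04
```

Emit:
jog_arm(increments=[[40,[0,0,0],[7.1,0,0]],[40,[0,0,0],[14.2,0,0]],[40,[0,0,0],[21.3,0,0]],[40,[0,0,0],[28.4,0,0]],[40,[0,0,0],[35.5,0,0]],[40,[0,0,0],[42.6,0,0]],[40,[0,0,0],[49.7,0,0]],[40,[0,0,0],[56.8,0,0]]])

```text
clock: 5.97
tool_pos: [0.4802, 0.0067, 0.2446]
ee_rot: [2.359, 1.1, 0.09]
contact_force: [-0.0, 0.2, 0.3]
finger_gap: 0.0401
```

Emit:
jog_arm(increments=[[40,[0,0,0],[7.1,0,0]],[40,[0,0,0],[14.2,0,0]],[40,[0,0,0],[21.3,0,0]],[40,[0,0,0],[28.4,0,0]],[40,[0,0,0],[35.5,0,0]],[40,[0,0,0],[42.6,0,0]],[40,[0,0,0],[49.7,0,0]],[40,[0,0,0],[56.8,0,0]]])

```text
clock: 6.63
tool_pos: [0.4802, 0.0067, 0.2446]
ee_rot: [-2.933, 1.1, 0.09]
contact_force: [0.5, 0.2, 0.6]
finger_gap: 0.0402
```

```bash
python3 st.py; python3 - <<'E'
from h import *
from workcell import r
for k in (18,20,22):
  y=-Ro.from_rotvec(n*np.radians(-k)).apply(cy)
  print(inc(K+n*.080,frame(-n,y)))
d=r.snapshot("wrist");pickle.dump(d,open("wrist4.pkl","wb"));cv2.imwrite("pics/wrist4.png",d["img"][:,:,::-1])
hsv=cv2.cvtColor(d["img"],cv2.COLOR_RGB2HSV);C=cloud(d)
u=np.cross(cy,n)
pc=proj(d,K+n*.031).astype(int);print(pc)
m=np.zeros(hsv.shape[:2],bool);m[max(0,pc[1]-45):pc[1]+45,pc[0]-40:pc[0]+40]=1
m&=hsv[...,2]<70
q=C[m]-K;hh=q@n;t=q[(hh>.026)&(hh<.036)];ab=np.stack([t@u,t@cy],1)*1000
print(len(t),ab.mean(0),cv2.minAreaRect(ab.astype(np.float32)))
E
```

```text
q [ 0.0898 -0.2136 -0.1785  2.2353 -0.0599  0.6461 -1.7441] p [0.4802 0.0067 0.2446] t 6.6333 gap 0.04020991624176845
F tool [-0.3172 -0.3019 -0.6599] M tool [-0.0136 -0.467   0.0871]
(array([65.5, -1.1,  0.1]), array([6.18, 0.03, 0.07]))
(array([65.5, -1.1,  0.1]), array([8.18, 0.03, 0.07]))
(array([65.5, -1.1,  0.1]), array([10.18,  0.03,  0.07]))
[283 241]
1098 [ 4.52316106 -1.47776263] ((0.6665077209472656, -0.22470474243164062), (13.502432823181152, 43.148006439208984), 69.17430114746094)
```

View pics/wrist4.png

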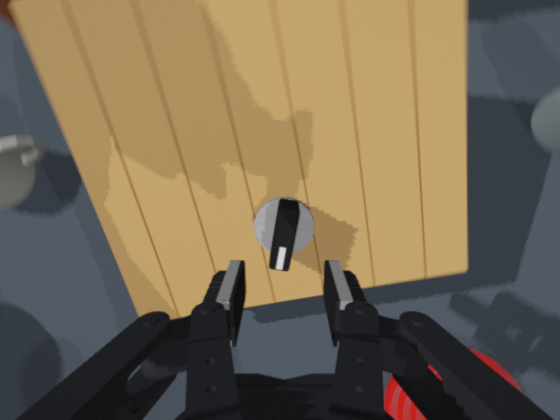

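The bar is at about -20.8° and centred. Advance 65 mm, turn 9°, then grip.

Emit:
jog_arm(increments=[[40,[20,-1,0],[6,0,0]],[40,[45,-1,0],[9,0,0]],[40,[58,-1,0],[9,0,0]],[40,[65,-1,0],[9,0,0]],[40,[65,-1,0],[9,0,0]],[10,[65,-1,0],[9,0,0]],[10,[65,-1,0],[9,0,0]],[10,[65,-1,0],[9,0,0]]])

```text
clock: 7.35
tool_pos: [0.5098, 0.0098, 0.1879]
ee_rot: [-2.785, 1.098, 0.088]
contact_force: [-3.3, -3.4, 1.6]
finger_gap: 0.0132
```

Emit:
jog_arm(increments=[[10,[0,0,0],[0,0,0]],[10,[0,0,0],[0,0,0]]])

```text
clock: 7.52
tool_pos: [0.5099, 0.0099, 0.1877]
ee_rot: [-2.784, 1.098, 0.088]
contact_force: [-3.3, -4.5, 3.4]
finger_gap: 0.0132
```

```bash
python3 st.py
```

```text
q [ 0.1172 -0.0684 -0.2215  2.2445 -0.0133  0.4914 -1.937 ] p [0.5099 0.0099 0.1877] t 7.5167 gap 0.01316256518377309
F tool [-4.7087  4.4835  0.1174] M tool [ 0.0935 -0.4986  1.0122]
```

Emit:
jog_arm(increments=[[10,[0,0,0],[-6,0,0]],[10,[0,0,0],[-12,0,0]],[10,[0,0,0],[-18,0,0]],[10,[0,0,0],[-24,0,0]],[10,[0,0,0],[-30,0,0]],[10,[0,0,0],[-36,0,0]]])

```text
clock: 8.02
tool_pos: [0.5098, 0.0101, 0.1876]
ee_rot: [2.866, 1.099, 0.089]
contact_force: [-4.1, -1.8, 4.6]
finger_gap: 0.0131
```

```bash
python3 st.py
```

```text
q [ 0.0727 -0.0698 -0.1792  2.2465 -0.0072  0.4917 -1.3098] p [0.5098 0.0101 0.1876] t 8.0167 gap 0.013110228624206995
F tool [-5.9939  0.8686  2.0375] M tool [ 0.0149 -1.0599  0.1386]
```

Emit:
jog_arm(increments=[[10,[-0.4,0,0],[-3,0,0]],[10,[-0.4,0,0],[-6,0,0]],[10,[-0.4,0,0],[-9,0,0]],[10,[-0.4,0,0],[-11,0,0]],[10,[-0.4,0,0],[-11,0,0]]])

```text
clock: 8.43
tool_pos: [0.5097, 0.0102, 0.1878]
ee_rot: [2.678, 1.099, 0.09]
contact_force: [-2.0, -2.6, 2.3]
finger_gap: 0.0135
```

```bash
python3 st.py
```

```text
q [ 0.059  -0.071  -0.1662  2.2471 -0.0055  0.4925 -1.1229] p [0.5097 0.0102 0.1878] t 8.4333 gap 0.013536305982741878
F tool [-3.0252  1.6943  1.915 ] M tool [-0.0307 -1.0361  0.1514]
```

No resistance at +26°, so this is the free direction. Continue the turn.

Emit:
jog_arm(increments=[[10,[0,0,0],[-7,0,0]],[10,[0,0,0],[-14,0,0]],[10,[0,0,0],[-21,0,0]],[10,[0,0,0],[-28,0,0]],[10,[0,0,0],[-35,0,0]],[10,[0,0,0],[-42,0,0]],[10,[0,0,0],[-47,0,0]],[10,[0,0,0],[-47,0,0]]])

```text
clock: 9.1
tool_pos: [0.5094, 0.0104, 0.1875]
ee_rot: [1.857, 1.1, 0.09]
contact_force: [-4.5, -3.1, 2.5]
finger_gap: 0.013
```

```bash
python3 st.py
```

```text
q [-0.001  -0.0732 -0.1088  2.25    0.0038  0.4932 -0.3101] p [0.5094 0.0104 0.1875] t 9.1 gap 0.013037881202104026
F tool [-4.3538 -2.2497  3.4842] M tool [-0.0496 -0.8572 -0.963 ]
```

Emit:
jog_arm(increments=[[10,[0,0,0],[-4,0,0]],[10,[0,0,0],[-7,0,0]],[10,[0,0,0],[-7,0,0]]])

```text
clock: 9.35
tool_pos: [0.5094, 0.0104, 0.1874]
ee_rot: [1.739, 1.1, 0.09]
contact_force: [-4.6, -2.2, 4.3]
finger_gap: 0.0132
```

```bash
python3 st.py
```

```text
q [-0.0096 -0.0735 -0.1005  2.2504  0.0051  0.4933 -0.1933] p [0.5094 0.0104 0.1874] t 9.35 gap 0.01319973869822684
F tool [-6.0285 -1.977   2.1298] M tool [-0.0798 -0.6696 -1.0987]
```

```bash
python3 - <<'E'
from h import *
np.set_printoptions(suppress=True)
p,R=pose();print(p,R.T@(R@[-80,0,0]))
for v in ([0,-.15,0],[0,-.30,0.0],[0,-.30,.03]):print(v,(R.T@np.array(v)*1000).round(1))
E
```

```text
[0.50944755 0.01037822 0.18742222] [-80.  -0.  -0.]
[0, -0.15, 0] [ -6.1  13.1 149.3]
[0, -0.3, 0.0] [-12.2  26.2 298.6]
[0, -0.3, 0.03] [-39.   39.6 296.3]
```

Emit:
jog_arm(increments=[[45,[0,0,0],[0,0,0]],[45,[0,0,0],[0,0,0]],[45,[0,0,0],[0,0,0]],[45,[-40,0,0],[0,0,0]],[45,[-80,0,0],[0,0,0]],[45,[-95,3,35],[0,0,0]],[45,[-105,7,75],[0,0,0]],[45,[-110,10,115],[0,0,0]]])

```text
clock: 10.02
tool_pos: [0.462, -0.1103, 0.2834]
ee_rot: [1.737, 1.095, 0.091]
contact_force: [1.7, 0.4, -0.8]
finger_gap: 0.0452
```

Emit:
jog_arm(increments=[[45,[-2,4,40],[0,0,0]],[45,[-4,7,80],[0,0,0]],[45,[-6,10,120],[0,0,0]],[45,[-8,14,160],[0,0,0]],[45,[-9,17,200],[0,0,0]]])

```text
clock: 10.43
tool_pos: [0.4612, -0.3122, 0.2821]
ee_rot: [1.737, 1.098, 0.089]
contact_force: [1.5, 0.1, 0.0]
finger_gap: 0.0452
```

```bash
python3 st.py;python3 - <<'E'
from h import *
from workcell import r
for k in("scene","side"):
    d=r.snapshot(k);cv2.imwrite(f"pics/{k}5.png",d["img"][:,:,::-1])
E
```

```text
q [ 0.0945 -0.0425  0.5794  1.9987 -0.3956  0.8667  0.8106] p [ 0.4612 -0.3122  0.2821] t 10.4333 gap 0.045247841494823235
F tool [ 0.6651  1.3315 -0.1837] M tool [-0.0138 -0.0098 -0.4035]
```

View pics/side5.png

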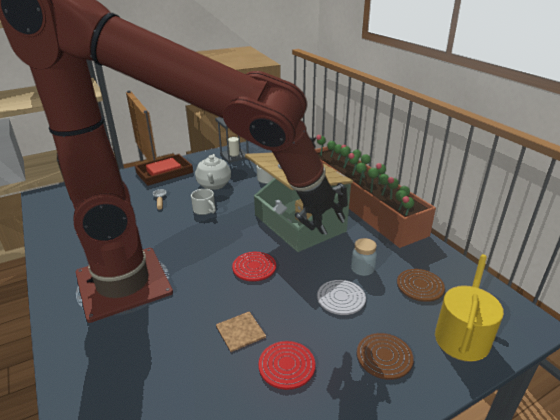

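The lid is rising. Meanwhile I'll turn the tool straight down near the trivet to measure the trivet with the wrist camera.

```bash
python3 - <<'E'
from h import *
print(inc([.52,-.34,.30],frame([0,0,-1],cy)),inc([.52,-.34,.30],frame([0,0,-1],-cy)))
E
```

```text
(array([ 9.8, 63.6, 18. ]), array([-97.8 ,  19.96, -23.26])) (array([ 9.8, 63.6, 18. ]), array([ 78.55, -22.21, -19.06]))
```

```bash
python3 - <<'E'
from h import *
p,R=pose();print(R); print(inc([.50,-.34,.30],frame([0,0,-1],R[:,1])))
E
```

```text
[[ 0.45226174  0.88935237 -0.06716899]
 [ 0.03505937 -0.09298063 -0.99505047]
 [-0.89119592  0.44766835 -0.07323172]]
(array([ 0.7, 45.8, 19.3]), array([  1.09,  -4.61, -26.58]))
```

Emit:
jog_arm(increments=[[85,[1,46,19],[1,-4.6,-26.6]],[85,[1,46,19],[1,-4.6,-26.6]],[85,[1,46,19],[1,-4.6,-26.6]],[85,[1,46,19],[1,-4.6,-26.6]],[85,[1,46,19],[1,-4.6,-26.6]],[85,[1,46,19],[1,-4.6,-26.6]],[85,[1,46,19],[1,-4.6,-26.6]]])

```text
clock: 11.12
tool_pos: [0.5011, -0.3334, 0.2995]
ee_rot: [2.527, 1.567, 0.861]
contact_force: [-0.0, -0.1, 0.6]
finger_gap: 0.085
```

```bash
python3 st.py;python3 - <<'E'
from h import *
from workcell import r
for k in("wrist","side"):
    d=r.snapshot(k);cv2.imwrite(f"pics/{k}6.png",d["img"][:,:,::-1]);pickle.dump(d,open(f"{k}6.pkl","wb"))
    print(proj(d,[.504,-.358,.012]))
E
```

```text
q [ 0.0435  0.2584  0.5702  1.6183 -0.1469  1.3067  0.5417] p [ 0.5011 -0.3334  0.2995] t 11.1167 gap 0.08496375903718804
F tool [-0.624  -0.0303  0.1067] M tool [-0.0041 -0.0603 -0.0559]
[287.98683677 201.45156815]
[341.19911207 295.93682197]
```

View pics/side6.png

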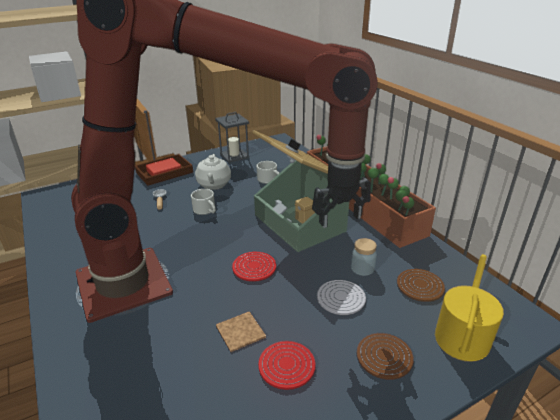

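View pics/wrist6.png

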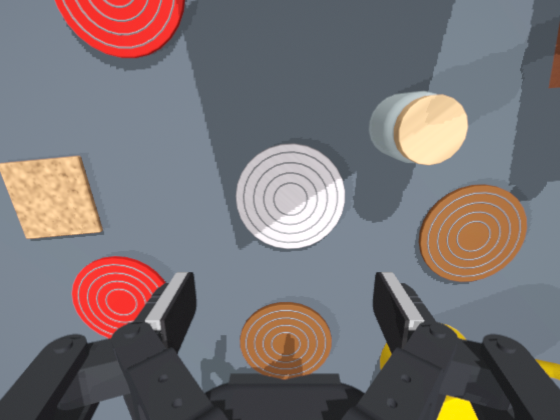

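The trivet is clear in the wrist view at about (290,196), and the jar is at (425,130). In the side view the lid is opening.

```bash
python3 - <<'E'
from h import *
np.set_printoptions(precision=4,suppress=True)
d=pickle.load(open("wrist6.pkl","rb"));hsv=cv2.cvtColor(d["img"],cv2.COLOR_RGB2HSV)
m=np.zeros(hsv.shape[:2],np.uint8);m[140:255,230:350]=1
m&=((hsv[...,2]>130)&(hsv[...,1]<45)).astype(np.uint8);m=cv2.morphologyEx(m,cv2.MORPH_CLOSE,np.ones((5,5)))
cs=max(cv2.findContours(m,0,1)[0],key=cv2.contourArea);h=cv2.convexHull(cs);print(cv2.boundingRect(cs),cv2.fitEllipse(h))
q=np.array([plane(d,x,.012) for x in h[:,0,:].astype(float)]);print(cv2.minEnclosingCircle(q[:,:2].astype(np.float32)),cv2.fitEllipse(q[:,:2].astype(np.float32)*1000))
b=pickle.load(open("side0.pkl","rb"));print(tri(d,cv2.fitEllipse(h)[0],b,(340.917,296.3)))
C=cloud(d);print(np.median(C[m>0],0))
p=plane(d,(425,130),.09);print("jar",p)
E
```

```text
(230, 144, 120, 111) ((291.6956481933594, 221.59805297851562), (129.24795532226562, 157.10537719726562), 2.508084297180176)
((0.5042068362236023, -0.37945830821990967), 0.08926917612552643) ((504.9518127441406, -393.19281005859375), (158.01405334472656, 207.00225830078125), 173.07449340820312)
(array([ 0.4997, -0.3741,  0.0272]), np.float64(0.01530369893452681))
[ 0.5098 -0.3617  0.0111]
jar [ 0.6291 -0.2817  0.09  ]
```

```bash
python3 - <<'E'
from h import *
np.set_printoptions(precision=4,suppress=True)
d=pickle.load(open("wrist6.pkl","rb"));C=cloud(d);im=d["img"].astype(int)
m=np.zeros(im.shape[:2],np.uint8);m[138:256,230:352]=1
m&=(abs(im[...,2]-im[...,0])<12).astype(np.uint8)
m=cv2.morphologyEx(m,cv2.MORPH_OPEN,np.ones((3,3)));m=cv2.morphologyEx(m,cv2.MORPH_CLOSE,np.ones((9,9)))
cs=max(cv2.findContours(m,0,1)[0],key=cv2.contourArea);h=cv2.convexHull(cs);print(cv2.boundingRect(cs),cv2.fitEllipse(h))
q=np.array([plane(d,x,.012) for x in h[:,0,:].astype(float)]);print(cv2.minEnclosingCircle(q[:,:2].astype(np.float32)),cv2.fitEllipse(q[:,:2].astype(np.float32)*1000))
b=pickle.load(open("side0.pkl","rb"));print(tri(d,cv2.fitEllipse(h)[0],b,(340.917,296.3)))
print(plane(d,(290,196),.012))
E
```

```text
(236, 143, 109, 106) ((289.9410705566406, 195.63128662109375), (106.06615447998047, 109.5882797241211), 84.2999496459961)
((0.5067517161369324, -0.354629784822464), 0.06566964089870453) ((506.6335144042969, -354.71527099609375), (130.10235595703125, 130.9005889892578), 175.31105041503906)
(array([ 0.507 , -0.353 ,  0.0052]), np.float64(0.00022416902368239266))
[ 0.507  -0.3515  0.012 ]
```

```bash
python3 - <<'E'
from h import *
print(inc([.50,.005,.37],frame([0,0,-1],cy)));print(inc([.50,-.15,.37],frame([0,0,-1],cy)))
E
```

```text
(array([ -69. ,  -32.9, -337.4]), array([-100.51,   -0.  ,   -0.24]))
(array([ -69.4,  -18. , -183.1]), array([-100.51,   -0.  ,   -0.24]))
```

Emit:
jog_arm(increments=[[85,[-70,-5,-10],[-7,0,0]],[85,[-70,-10,-40],[-14,0,0]],[85,[-70,-12,-70],[-21,0,0]],[85,[-70,-14,-100],[-28,0,0]],[85,[-70,-15,-130],[-35,0,0]],[85,[-70,-18,-150],[-42,0,0]],[85,[-70,-20,-170],[-49,0,0]],[85,[-70,-20,-183],[-56,0,0]]])

```text
clock: 11.88
tool_pos: [0.498, -0.1476, 0.3709]
ee_rot: [1.591, 1.566, 0.91]
contact_force: [1.0, 0.2, -0.2]
finger_gap: 0.0847
```

```bash
python3 st.py; python3 - <<'E'
from h import *
from workcell import r
print(inc([.50,.005,.37],frame([0,0,-1],cy)))
d=r.snapshot("scene");cv2.imwrite("pics/scene7.png",d["img"][:,:,::-1])
E
```

```text
q [-0.1479  0.0262  0.363   1.6915 -0.0139  1.4235  1.1071] p [ 0.498  -0.1476  0.3709] t 11.8833 gap 0.08471118426486804
F tool [0.204  0.7766 0.6066] M tool [-0.014   0.0197 -0.0431]
(array([  1.5, 119.8, -94.5]), array([-44.  ,   0.1 ,  -0.27]))
```

View pics/scene7.png

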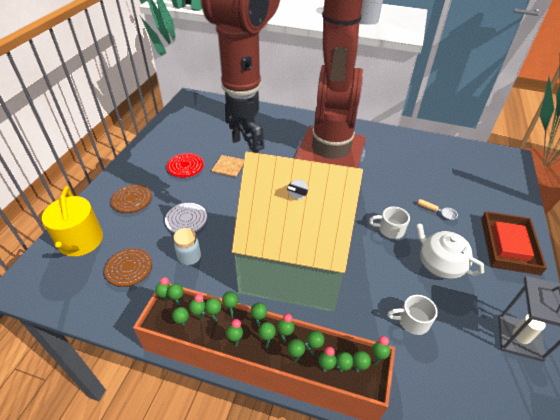

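The lid is still rising, so I'll finish the turn here and then slide over.

Emit:
jog_arm(increments=[[85,[0,0,0],[-7,0,0]],[85,[0,0,0],[-14,0,0]],[85,[0,0,0],[-21,0,0]],[85,[0,0,0],[-28,0,0]],[85,[0,0,0],[-35,0,0]],[85,[0,0,0],[-42,0,0]],[85,[0,0,0],[-44,0,0]],[85,[0,0,0],[-44,0,0]]])

```text
clock: 12.6
tool_pos: [0.4982, -0.1504, 0.3706]
ee_rot: [0.885, 1.567, 0.963]
contact_force: [-0.4, -0.7, -0.2]
finger_gap: 0.0851
```

```bash
python3 st.py; python3 - <<'E'
from h import *
from workcell import r
print(inc([.48,.005,.37],frame([0,0,-1],cy)))
d=r.snapshot("scene");cv2.imwrite("pics/scene8.png",d["img"][:,:,::-1])
d=r.snapshot("side");cv2.imwrite("pics/side8.png",d["img"][:,:,::-1])
E
```

```text
q [-0.1334  0.0293  0.3535  1.6891 -0.0134  1.4238  1.8711] p [ 0.4982 -0.1504  0.3706] t 12.6 gap 0.08505562355669789
F tool [ 0.1628 -0.6624 -0.478 ] M tool [-0.0438  0.0006 -0.0114]
(array([  1. , 156.3,  -6. ]), array([-0.52,  0.12, -0.15]))
```

View pics/side8.png

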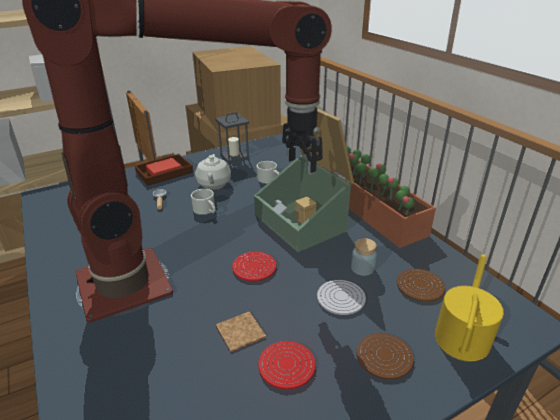

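The lid is nearly upright, and the caddy is visible at side (306,208). Move over the chest.

Emit:
jog_arm(increments=[[85,[0,40,-2],[0,0,0]],[85,[0,80,-4],[0,0,0]],[85,[1,120,-5],[0,0,0]],[85,[1,145,-6],[0,0,0]],[85,[1,156,-6],[0,0,0]],[85,[1,156,-6],[0,0,0]]])

```text
clock: 13.2
tool_pos: [0.4801, 0.0082, 0.3698]
ee_rot: [1.224, 1.568, 1.306]
contact_force: [0.0, -0.6, -0.1]
finger_gap: 0.0849
```

```bash
python3 st.py; python3 - <<'E'
from h import *
from workcell import r
for k in ("wrist","side"):
    d=r.snapshot(k);cv2.imwrite(f"pics/{k}9.png",d["img"][:,:,::-1]);pickle.dump(d,open(f"{k}9.pkl","wb"))
E
```

```text
q [-0.2954 -0.0507  0.1805  1.7665  0.0064  1.424   1.5373] p [0.4801 0.0082 0.3698] t 13.2 gap 0.08492424381557845
F tool [ 0.0548 -0.6068 -0.0277] M tool [ 0.0582 -0.0017 -0.0578]
```

View pics/wrist9.png

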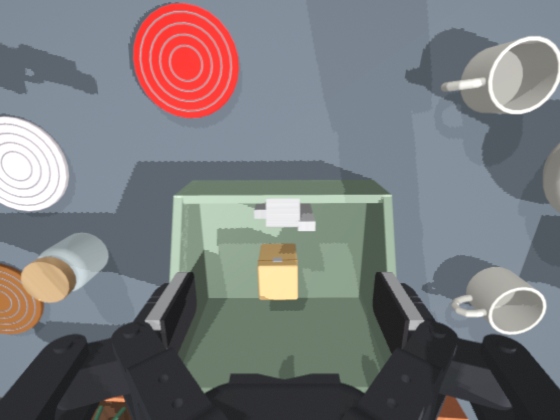

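View pics/side9.png

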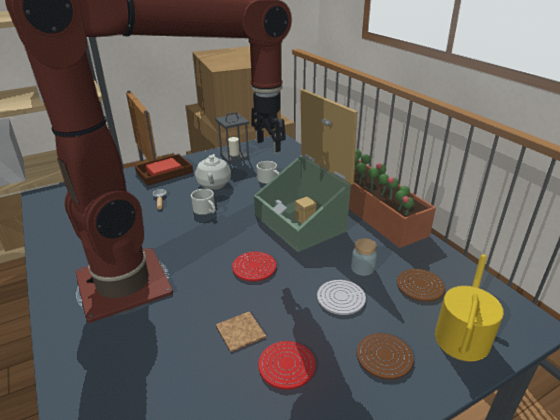

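The lid is fully up. The caddy shows at wrist (278,272), square to the chest, and at side (306,208). Now I'll measure it.

```bash
python3 - <<'E'
from h import *
np.set_printoptions(precision=4,suppress=True)
w=pickle.load(open("wrist9.pkl","rb"));b=pickle.load(open("side9.pkl","rb"))
for d,nm,bx in((w,"w",(245,310,235,305)),(b,"s",(290,322,192,226))):
    x0,x1,y0,y1=bx
    cv2.imwrite(f"pics/cad_{nm}.png",cv2.resize(d["img"][y0:y1,x0:x1,::-1],None,fx=9 if nm=="w" else 16,fy=9 if nm=="w" else 16,interpolation=cv2.INTER_CUBIC))
C=cloud(w);hsv=cv2.cvtColor(w["img"],cv2.COLOR_RGB2HSV)
m=np.zeros(hsv.shape[:2],bool);m[235:305,245:310]=1
m&=(hsv[...,0]>10)&(hsv[...,0]<32)&(hsv[...,1]>70)
print("z",np.percentile(C[m][:,2],[5,25,50,75,95]))
t=C[m&(C[...,2]>.072)];print(len(t),cv2.minAreaRect((t[:,:2]*1000).astype(np.float32)),t.mean(0))
E
```

```text
z [0.0207 0.0596 0.0805 0.0814 0.0822]
1446 ((521.5101318359375, 3.1616554260253906), (246.0172119140625, 50.873565673828125), 5.425760269165039) [0.6134 0.0125 0.084 ]
```

View pics/cad_w.png

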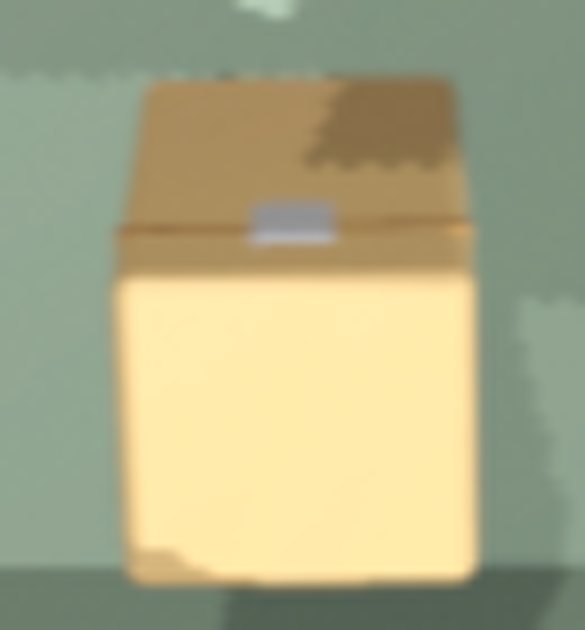

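View pics/cad_s.png

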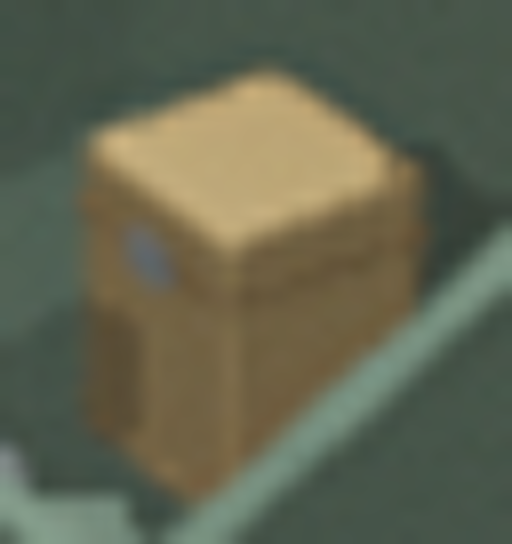

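```bash
python3 - <<'E'
from h import *
np.set_printoptions(precision=4,suppress=True)
w=pickle.load(open("wrist9.pkl","rb"));b=pickle.load(open("side9.pkl","rb"))
W=lambda x,y:((x+.5)/9-.5+245,(y+.5)/9-.5+235);S=lambda x,y:((x+.5)/16-.5+290,(y+.5)/16-.5+192)
A=[]
for p,q in [((118,275),(232,245)),((472,270),(92,145)),((477,582),(268,70)),((130,585),(388,158))]:
    X,e=tri(w,W(*p),b,S(*q));Y=plane(w,W(*p),.082);A.append(Y);print(X,e,Y)
A=np.array(A);c=A.mean(0);print("centre",c)
for i,j in((0,1),(3,2),(0,3),(1,2)): v=A[j]-A[i];print(np.linalg.norm(v),np.degrees(np.arctan2(v[1],v[0])))
E
```

```text
[ 0.5941 -0.0152  0.0814] 2.0755448530370014e-05 [ 0.5938 -0.0152  0.082 ]
[0.5903 0.0351 0.0799] 0.0004954330720124526 [0.5889 0.035  0.082 ]
[0.6384 0.0407 0.0825] 0.0027885933290362906 [0.6404 0.0406 0.082 ]
[ 0.6373 -0.0099  0.0886] 0.00537211549478494 [ 0.645  -0.0106  0.082 ]
centre [0.617  0.0125 0.082 ]
0.05040360201945997 95.54002934015662
0.05143056222160254 95.19088843830636
0.05149101486602558 5.137839446882021
0.05180740718814607 6.275017360859349
```

```bash
cat>>h.py <<'E'
ty=np.radians(5.3);tt=np.radians(12)
X=np.array([np.sin(tt)*np.cos(ty),np.sin(tt)*np.sin(ty),-np.cos(tt)]);Y=np.array([-np.sin(ty),np.cos(ty),0]);RG=frame(X,Y)
G=np.array([.617,.0125,.053]);TG=G-.054*X
E
python3 - <<'E'
from h import *
print(TG,inc(TG+[0,0,.14],RG),inc(TG,RG))
E
```

```text
[0.60582077 0.01146293 0.10581997] (array([124. ,  -3.1, 125.4]), array([-8.100e-01, -1.195e+01, -1.000e-02])) (array([264. ,  -3.3, 125.3]), array([-8.100e-01, -1.195e+01, -1.000e-02]))
```

Emit:
jog_arm(increments=[[85,[30,-3,30],[-0.8,-6,0]],[85,[55,-3,60],[-0.8,-12,0]],[85,[80,-3,90],[-0.8,-12,0]],[85,[105,-3,115],[-0.8,-12,0]],[85,[124,-3,125.4],[-0.8,-12,0]],[85,[124,-3,125.4],[-0.8,-12,0]],[85,[124,-3,125.4],[-0.8,-12,0]]])

```text
clock: 13.88
tool_pos: [0.6054, 0.0107, 0.2444]
ee_rot: [-0.003, 1.364, 0.088]
contact_force: [0.6, -0.2, 1.1]
finger_gap: 0.0848
```

```bash
python3 st.py; python3 - <<'E'
from h import *
from workcell import r
np.set_printoptions(precision=4,suppress=True)
print(inc(TG,RG))
k="wrist"
d=r.snapshot(k);cv2.imwrite(f"pics/{k}10.png",d["img"][:,:,::-1]);pickle.dump(d,open(f"{k}10.pkl","wb"))
c=G.copy();c[2]=.082;u=np.array([np.cos(ty),np.sin(ty),0])
print([proj(d,c+.026*(a*u+b*Y)).round(1) for a,b in((-1,-1),(-1,1),(1,1),(1,-1))])
E
```

```text
q [-0.2759  0.1674  0.2054  1.8148 -0.0444  0.9563  1.6067] p [0.6054 0.0107 0.2444] t 13.8833 gap 0.08480306206413794
F tool [-0.9318 -0.2839  0.7499] M tool [-0.0696  0.1854  0.0038]
(array([135.7,   0.9, -28. ]), array([-0.09, -0.15,  0.05]))
[array([248.4, 157.3]), array([320.7, 157.2]), array([317. , 218.6]), array([252.3, 218.7])]
```

View pics/wrist10.png

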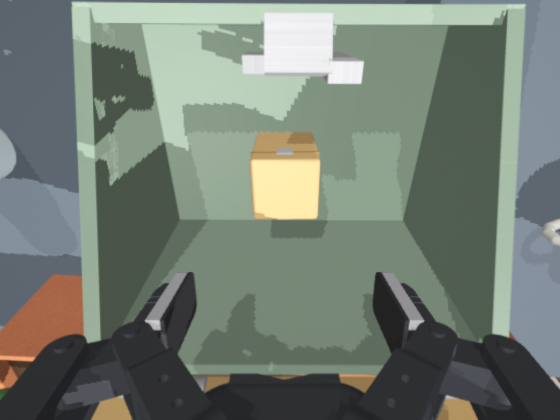

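The predicted top corners (248–320, 157–218) match the caddy in the image (251–320, 155–217). Descend.

Emit:
jog_arm(increments=[[85,[30,0.4,-6],[0,0,0]],[85,[60,0.6,-12],[0,0,0]],[85,[85,0.8,-18],[0,0,0]],[85,[105,0.9,-22],[0,0,0]],[85,[120,0.9,-25],[0,0,0]],[85,[130,0.9,-27],[0,0,0]],[85,[135.5,0.9,-28],[0,0,0]],[85,[135.5,0.9,-28],[0,0,0]]])

```text
clock: 14.6
tool_pos: [0.6064, 0.0137, 0.1076]
ee_rot: [0.002, 1.361, 0.096]
contact_force: [-0.8, 0.2, 1.0]
finger_gap: 0.0853
```

```bash
python3 st.py; python3 - <<'E'
from h import *
from workcell import r
print(inc(TG,RG))
k="wrist"
d=r.snapshot(k);cv2.imwrite(f"pics/{k}11.png",d["img"][:,:,::-1])
d=r.snapshot("side");cv2.imwrite(f"pics/side11.png",d["img"][:,:,::-1])
E
```

```text
q [-0.2549  0.3258  0.1843  1.9367 -0.097   0.6761  1.6474] p [0.6064 0.0137 0.1076] t 14.6 gap 0.08527969013665433
F tool [-1.1871  0.2632 -0.5686] M tool [-0.0484  0.224   0.0423]
(array([ 1.6, -2.1, -1.2]), array([ 0.06,  0.04, -0.04]))
```

View pics/wrist11.png

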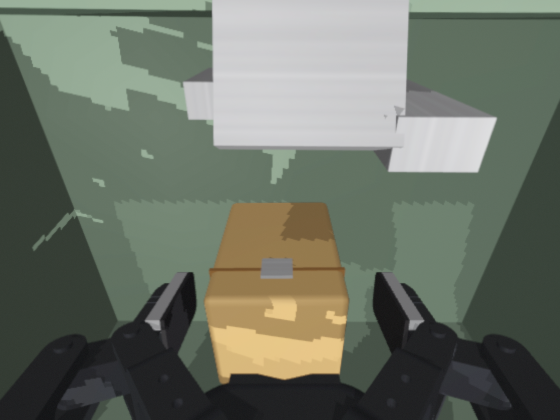

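The caddy (278,290) sits between the fingers, with about 2 mm of offset to correct. Close at 40 N.

Emit:
jog_arm(increments=[[85,[1.5,-2,-1],[0,0,0]],[85,[1.5,-2,-1],[0,0,0]],[45,[1.5,-2,-1],[0,0,0]],[45,[1.5,-2,-1],[0,0,0]],[45,[1.5,-2,-1],[0,0,0]],[45,[1.5,-2,-1],[0,0,0]],[45,[1.5,-2,-1],[0,0,0]]], newtons=40)

```text
clock: 15.28
tool_pos: [0.6062, 0.0121, 0.1061]
ee_rot: [0.003, 1.36, 0.097]
contact_force: [-0.8, -0.6, 3.3]
finger_gap: 0.0517
```

```bash
python3 st.py; python3 - <<'E'
from h import *
R=pose()[1]
for h in (.02,.1,.22):print((R.T@[0,0,h]*1000).round(1))
E
```

```text
q [-0.2516  0.3274  0.1838  1.9385 -0.099   0.6724  1.6526] p [0.6062 0.0121 0.1061] t 15.2833 gap 0.05170241050450201
F tool [-3.3723 -0.4925 -0.1944] M tool [ 0.0529  0.3713 -0.0498]
[-19.6   0.    4.2]
[-97.8   0.1  20.9]
[-2.151e+02  1.000e-01  4.600e+01]
```

Gripped at a 51.7 mm opening. Lift straight up.

Emit:
jog_arm(increments=[[45,[-10,0,2],[0,0,0]],[45,[-30,0,6.4],[0,0,0]],[45,[-55,0,11.7],[0,0,0]],[45,[-80,0,17],[0,0,0]],[45,[-105,0,22.4],[0,0,0]],[45,[-130,0,27.7],[0,0,0]],[45,[-155,0,33],[0,0,0]],[45,[-180,0,38.4],[0,0,0]]])

```text
clock: 15.95
tool_pos: [0.6054, 0.0119, 0.2913]
ee_rot: [0.003, 1.361, 0.097]
contact_force: [1.1, 0.1, -1.8]
finger_gap: 0.0515
```

```bash
python3 st.py; python3 - <<'E'
from h import *
from workcell import r
p,R=pose();print((R.T@[0,0,.04]*1000).round(1))
d=r.snapshot("side");cv2.imwrite(f"pics/side12.png",d["img"][:,:,::-1])
E
```

```text
q [-0.2827  0.1301  0.2086  1.7572 -0.0354  1.048   1.6008] p [0.6054 0.0119 0.2913] t 15.95 gap 0.05145335967871317
F tool [ 2.0265 -0.0454  0.7452] M tool [ 0.0048  0.2341 -0.0009]
[-39.1   0.    8.3]
```

View pics/side12.png

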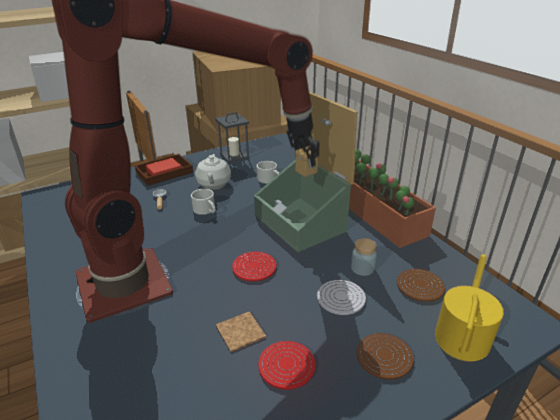

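```bash
cat>>h.py <<'E'
TV=np.array([.506,-.356])
def place(phi,h):  # caddy bottom at h
    from workcell import r
    p,R=pose();Z=Ro.from_euler("z",phi,degrees=True).as_matrix()
    R0=Ro.from_euler("xyz",[.003,1.3605,.097]).as_matrix()
    off=np.array([.6062,.0121,.1061])-np.array([.617,.0125,.010])
    o=Z@off; return np.array([TV[0],TV[1],h])+o, Z@R0
E
python3 - <<'E'
from h import *
T,Rt=place(-36,.14);print(T,inc(T,Rt)); p,R=pose()
# chord waypoints as tool-frame
for f in (.3,.6,.9):
    Z=Ro.from_euler("z",-36*f,degrees=True).as_matrix();R0=Ro.from_euler("xyz",[.003,1.3605,.097]).as_matrix()
    q=p+f*(T-p);q[2]=.32;print(f,inc(q,Z@R0))
E
```

```text
[ 0.4970275  -0.34997553  0.2361    ] (array([  28.4, -350. , -153.7]), array([35.18,  0.34, -7.65]))
0.3 (array([ -31.6, -105. ,  -37.3]), array([10.55,  0.38, -2.31]))
0.6 (array([ -41. , -210. ,  -79.4]), array([21.11,  0.36, -4.6 ]))
0.9 (array([ -50.4, -314.9, -121.6]), array([31.66,  0.35, -6.89]))
```

Emit:
jog_arm(increments=[[45,[-20,-20,-4],[1.5,0,-0.3]],[45,[-28,-55,-18],[5,0,-1.1]],[45,[-31.6,-92,-32],[9,0.2,-2]],[45,[-35,-130,-47],[13,0.3,-2.8]],[45,[-38,-168,-62],[17,0.3,-3.7]],[45,[-41,-206,-78],[21,0.3,-4.6]],[45,[-44,-244,-93],[24.5,0.3,-5.4]],[45,[-47,-282,-108],[28.2,0.3,-6.2]]])

```text
clock: 16.67
tool_pos: [0.5164, -0.2812, 0.3133]
ee_rot: [-0.018, 1.365, -0.43]
contact_force: [0.1, 0.1, -1.8]
finger_gap: 0.052
```

```bash
python3 st.py; python3 - <<'E'
from h import *
T,Rt=place(-36,.10);print(T,inc(T,Rt))
E
```

```text
q [-0.0115  0.0786  0.4623  1.7737 -0.0431  1.0924  1.6205] p [ 0.5164 -0.2812  0.3133] t 16.6667 gap 0.05195177896147318
F tool [ 1.7968  0.1239 -0.3015] M tool [-0.0113  0.2103  0.0179]
[ 0.4970275  -0.34997553  0.1961    ] (array([117. , -70.3, -14.3]), array([ 6.87, -0.27, -1.2 ]))
```

Emit:
jog_arm(increments=[[45,[25,-25,-4],[3,0,-0.5]],[45,[50,-50,-8],[6,-0.2,-1]],[45,[80,-65,-12],[6.9,-0.3,-1.2]],[45,[105,-70,-14],[6.9,-0.3,-1.2]],[45,[117,-70.3,-14.3],[6.9,-0.3,-1.2]],[45,[117,-70.3,-14.3],[6.9,-0.3,-1.2]],[45,[117,-70.3,-14.3],[6.9,-0.3,-1.2]]])

```text
clock: 17.25
tool_pos: [0.4991, -0.3477, 0.1962]
ee_rot: [0.002, 1.361, -0.528]
contact_force: [0.5, -0.4, -0.9]
finger_gap: 0.0517
```

```bash
python3 st.py; python3 - <<'E'
from h import *
from workcell import r
T,Rt=place(-36,.10);print(T,inc(T,Rt))
T,Rt=place(-36,.013);print(T,inc(T,Rt))
for k in("scene","side","wrist"):
    d=r.snapshot(k);cv2.imwrite(f"pics/{k}13.png",d["img"][:,:,::-1])
    if k!="wrist":
        c=[340,420,240,340] if k=="side" else [150,240,150,250]
        im=d["img"][220:330,280:400] if k=="side" else d["img"][140:250,140:260]
        cv2.imwrite(f"pics/{k}13c.png",cv2.resize(im[:,:,::-1],None,fx=5,fy=5,interpolation=cv2.INTER_CUBIC))
E
python3 - <<'E'
import cv2,numpy as np
a=cv2.imread("pics/scene13c.png");b=cv2.imread("pics/side13c.png")
cv2.imwrite("pics/both13.png",cv2.resize(np.hstack([a,b]),(800,367)))
E
```

```text
q [ 0.0932  0.2324  0.506   1.875  -0.1613  0.8576  1.7092] p [ 0.4991 -0.3477  0.1962] t 17.25 gap 0.05172517582922478
F tool [ 1.0384 -0.0672  0.4336] M tool [0.0591 0.3231 0.002 ]
[ 0.4970275  -0.34997553  0.1961    ] (array([-0. , -3. , -0.7]), array([ 0.2 , -0.01, -0.04]))
[ 0.4970275  -0.34997553  0.1091    ] (array([ 85. ,  -3. , -18.8]), array([ 0.2 , -0.01, -0.04]))
```

View pics/both13.png

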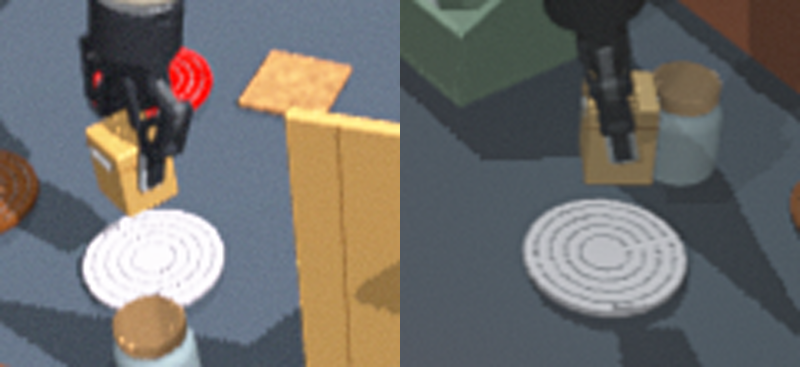

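View pics/wrist13.png

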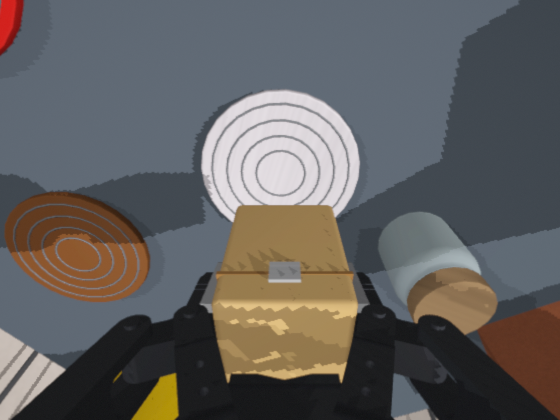

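The caddy hangs upright over the trivet, clear of the jar. Lower it slowly.

Emit:
jog_arm(increments=[[45,[20,-3,-5],[0,0,0]],[45,[40,-3,-9.3],[0,0,0]],[45,[58,-3,-13],[0,0,0]],[45,[70,-3,-15.7],[0,0,0]],[45,[76,-3,-17],[0,0,0]],[45,[79,-3,-17.6],[0,0,0]],[45,[81,-3,-18],[0,0,0]],[45,[81,-3,-18],[0,0,0]]])

```text
clock: 18.07
tool_pos: [0.4969, -0.3509, 0.1135]
ee_rot: [0.002, 1.359, -0.529]
contact_force: [-0.4, -0.1, -0.9]
finger_gap: 0.0513
```

```bash
python3 st.py; python3 - <<'E'
from h import *
from workcell import r
print(r.read_state()["contact_force"])
T,Rt=place(-36,.013);print(T,inc(T,Rt))
for k in("scene","side"):
    d=r.snapshot(k)
    im=d["img"][220:330,280:400] if k=="side" else d["img"][140:250,140:260]
    cv2.imwrite(f"pics/{k}14c.png",cv2.resize(im[:,:,::-1],None,fx=5,fy=5,interpolation=cv2.INTER_CUBIC))
a=cv2.imread("pics/scene14c.png");b=cv2.imread("pics/side14c.png")
cv2.imwrite("pics/both14.png",cv2.resize(np.hstack([a,b]),(800,367)))
E
```

```text
q [ 0.142   0.3418  0.4692  1.9418 -0.2533  0.6941  1.7897] p [ 0.4969 -0.3509  0.1135] t 18.0667 gap 0.051302475831346825
F tool [ 0.7778 -0.2829 -0.4668] M tool [-0.0116  0.2792 -0.0031]
[-0.39556148 -0.09504344 -0.85867822]
[ 0.4970275  -0.34997553  0.1091    ] (array([ 4.3,  0.8, -1.3]), array([ 0.15,  0.09, -0.03]))
```

View pics/both14.png

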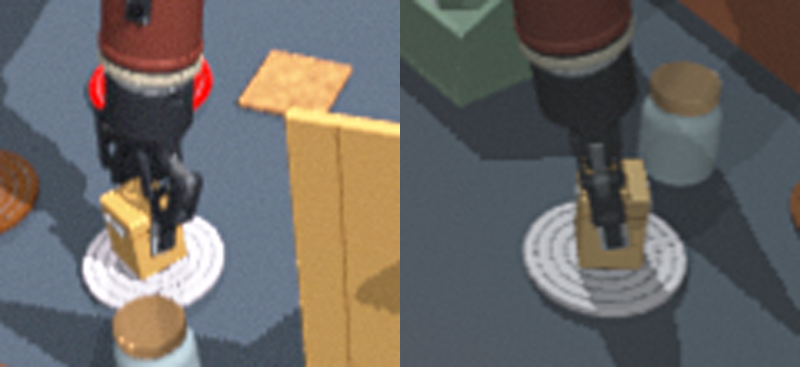

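It's centred and just above the trivet. Lower it a millimetre or so at a time until it touches.

Emit:
jog_arm(increments=[[45,[2,0.8,-0.6],[0,0,0]],[45,[4,0.8,-1.2],[0,0,0]],[45,[4.5,0.8,-1.3],[0,0,0]],[45,[4.5,0.8,-1.3],[0,0,0]]])

```text
clock: 18.5
tool_pos: [0.4966, -0.3498, 0.1081]
ee_rot: [0.002, 1.36, -0.53]
contact_force: [0.8, -0.7, -2.6]
finger_gap: 0.0516
```

```bash
python3 st.py
```

```text
q [ 0.1436  0.3486  0.4658  1.9464 -0.2583  0.6844  1.7924] p [ 0.4966 -0.3498  0.1081] t 18.5 gap 0.05164259528685169
F tool [ 2.7834 -0.2424  0.4819] M tool [-0.0071  0.3135 -0.002 ]
```

Emit:
jog_arm(increments=[[45,[0.8,0,-0.2],[0,0,0]],[45,[1.2,0,-0.3],[0,0,0]],[45,[1.2,0,-0.3],[0,0,0]]])

```text
clock: 18.75
tool_pos: [0.4967, -0.3499, 0.108]
ee_rot: [0.006, 1.36, -0.526]
contact_force: [-5.5, 4.9, 13.0]
finger_gap: 0.0515
```

```bash
python3 st.py
```

```text
q [ 0.1445  0.3487  0.4654  1.9465 -0.2596  0.6838  1.7935] p [ 0.4967 -0.3499  0.108 ] t 18.75 gap 0.05154201125635714
F tool [-14.1797   1.4853  -4.3521] M tool [-0.0612  1.3413  0.0571]
```

Contact: 13 N upward. Ease off 0.8 mm, then open slowly and stay still.

Emit:
jog_arm(increments=[[45,[-0.8,0,0.2],[0,0,0]],[45,[-0.8,0,0.2],[0,0,0]],[56,[-0.8,0,0.2],[0,0,0]],[60,[-0.8,0,0.2],[0,0,0]],[66,[-0.8,0,0.2],[0,0,0]],[75,[-0.8,0,0.2],[0,0,0]],[82,[-0.8,0,0.2],[0,0,0]],[82,[-0.8,0,0.2],[0,0,0]]], newtons=20)

```text
clock: 19.42
tool_pos: [0.4966, -0.3498, 0.1078]
ee_rot: [0.002, 1.36, -0.53]
contact_force: [-0.2, 0.0, 0.0]
finger_gap: 0.082
```

```bash
python3 st.py; python3 - <<'E'
from h import *
from workcell import r
for k in("scene","side"):
    d=r.snapshot(k)
    im=d["img"][220:330,280:400] if k=="side" else d["img"][140:250,140:260]
    cv2.imwrite(f"pics/{k}15c.png",cv2.resize(im[:,:,::-1],None,fx=5,fy=5,interpolation=cv2.INTER_CUBIC))
a=cv2.imread("pics/scene15c.png");b=cv2.imread("pics/side15c.png")
cv2.imwrite("pics/both15.png",cv2.resize(np.hstack([a,b]),(800,367)))
p,R=pose();print((R.T@[0,0,.15]*1000).round(1),(R.T@[-.05,.035,.2]*1000).round(1))
d=r.snapshot("wrist");cv2.imwrite("pics/wrist15.png",d["img"][:,:,::-1])
E
```

```text
q [ 0.1439  0.3492  0.4656  1.9466 -0.2587  0.6836  1.7927] p [ 0.4966 -0.3498  0.1078] t 19.4167 gap 0.08197995891493885
F tool [-0.0441 -0.054  -0.1609] M tool [-0.0023  0.2662 -0.0341]
[-1.467e+02  1.000e-01  3.140e+01] [-208.3    4.9  -17.7]
```

View pics/both15.png

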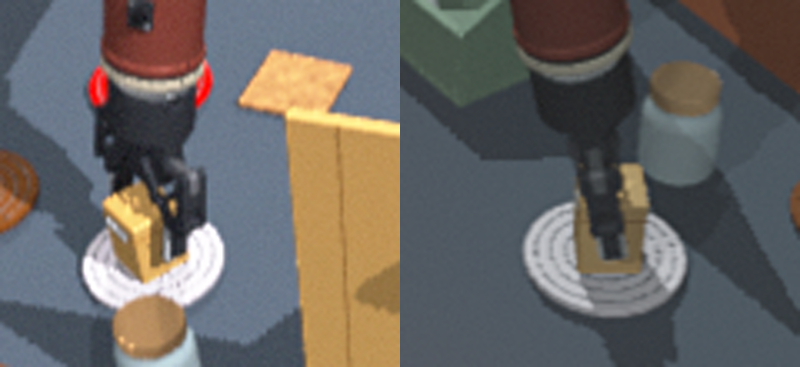

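View pics/wrist15.png

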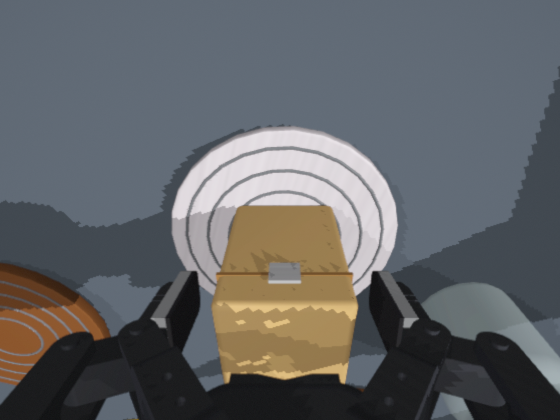

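The caddy is released and standing. Retreat vertically.

Emit:
jog_arm(increments=[[82,[-12,0,2.5],[0,0,0]],[82,[-35,0,7.5],[0,0,0]],[82,[-65,0,14],[0,0,0]],[82,[-100,0,21],[0,0,0]],[82,[-135,0,29],[0,0,0]],[82,[-170,0,20],[0,0,0]],[82,[-190,0,0],[0,0,0]],[82,[-190,0,0],[0,0,0]]])

```text
clock: 20.23
tool_pos: [0.4608, -0.3304, 0.299]
ee_rot: [0.011, 1.354, -0.523]
contact_force: [0.6, -1.6, 0.3]
finger_gap: 0.0824
```

```bash
python3 st.py; python3 - <<'E'
from h import *
from workcell import r
np.set_printoptions(precision=4,suppress=True)
for k in("scene","side","wrist"):
    d=r.snapshot(k);cv2.imwrite(f"pics/{k}16.png",d["img"][:,:,::-1]);pickle.dump(d,open(f"{k}16.pkl","wb"))
C=cloud(d);m=(abs(C[...,2]-.084)<.006)&(np.hypot(C[...,0]-.506,C[...,1]+.356)<.06)
t=C[m];print(m.sum(),cv2.minAreaRect((t[:,:2]*1000).astype(np.float32)),t.mean(0),np.percentile(t[:,2],[5,95]))
E
```

```text
q [ 0.0338  0.0307  0.5288  1.8504 -0.0272  1.048   1.6085] p [ 0.4608 -0.3304  0.299 ] t 20.2333 gap 0.08237081264648778
F tool [ 0.0054 -1.034   1.3321] M tool [-0.01    0.1303 -0.0904]
2546 ((506.9775390625, -354.9322204589844), (51.969581604003906, 51.797149658203125), 59.53091049194336) [ 0.5053 -0.3539  0.083 ] [0.0812 0.0843]
```

View pics/side16.png

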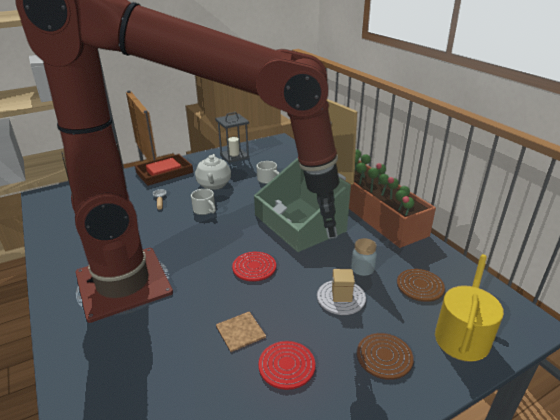

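View pics/wrist16.png

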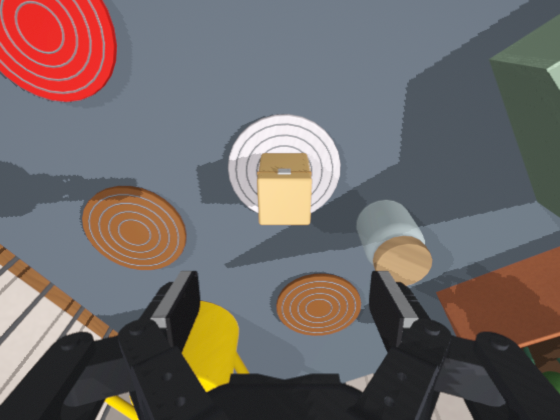

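View pics/scene16.png

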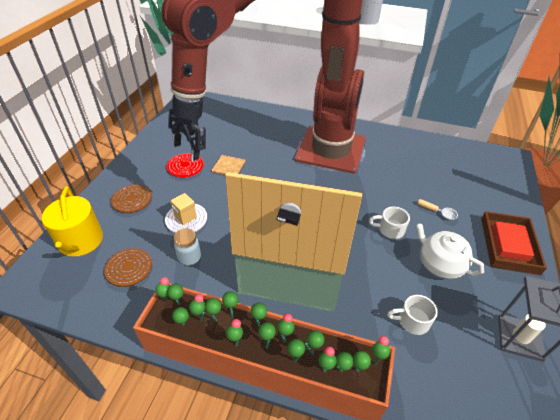

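The caddy stands upright, centred on the trivet within about 2 mm, with its top level at 0.083 m. The lid is upright and the bystanders are where they were.

```bash
python3 -c "
from workcell import r
print(r.hand_in())"
```

```text
the job is handed in; nothing more can be done
None
```

The caddy is standing upright on the silver trivet, released, with the chest lid fully open. I handed the job in at about 20 s of the 64 s allowed; hand-in reports no verdict, so whether it passed isn't known yet.

- **Latch:** I tried the knob clockwise first and it resisted at about 20 degrees. I stopped at 0.65 N m, well under the 2.5 N m limit. I then regripped and turned it anticlockwise to about 1.39 rad, and the lid rose by itself.
- **Caddy:** I gripped it, lifted it straight out, lowered it until I felt contact, let go and backed off.

**Last checks:**
- **Caddy position:** Its centre measured (0.507, -0.355), against a trivet centre of (0.506, -0.356).
- **Caddy top:** It was level, at 0.083 m.
- **Lid:** It looked upright in the pictures; I did not measure its angle.
- **Bystanders:** The teapot, cups and jar looked unmoved.
- **Arm:** It was clear of everything.

**Disagreements:** Separate measurements of the trivet centre differed by 3–5 mm between views. My first colour mask of the trivet in the wrist view picked up table pixels, so I redid it.

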